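# Pull the oven's lift door down with the door hook

## Robot

A 7-joint arm with a two-finger parallel gripper is mounted at the origin on a cart in front of the work surface, level with it; the furniture and walls round the work are solid. World frame = base frame: x ahead of the robot, y to its left, z up, the work surface at z = 0. Lengths are in m, angles in rad, forces in N, time in s.
With the tool pointing down it reaches from about 0.425 to 0.825 m from the base axis. Payload 3.6 kg.
Tool frame: the origin (TCP) lies midway between the tips of the shut fingers; the grasp point (between the pads) lies 19 mm behind it; y points along the fingers, x is the direction in which the jaws open and shut, and the axes are right-handed (so a half turn about y gives the same grasp; the last joint's range is limited). The gripper opens to 85 mm and grips with 20 to 120 N. Pads are 22 mm wide; open, the fingers measure 114 mm over their backs; the gripper's body (76 mm by 85 mm) begins 54 mm behind the grasp point. The pads swing forward as they close: fully open they stand 13 mm farther back than shut.
Start: joints at [-1.228, 0.615, -0.013, 1.423, 0.008, 1.103, -0.04], TCP at [0.235, 0.606, 0.231] pointing down, gripper open.
Joint ranges: [-3.12, 3.12], [-0.3, 2.06], [-1.34, 1.32], [0.26, 2.42], [-1.36, 4.5], [0.01, 1.98], [-2.84, 2.84]. Speed limits (rad/s): [2.79, 2.79, 3.14, 3.14, 3.14, 3.14, 3.14].

## Interface

Orientations are given as [roll, pitch, yaw] about the fixed x, y, z axes, in that order (R = Rz(yaw) Ry(pitch) Rx(roll)).
In Python, from workcell import * gives the robot as it stands.
- The arm moves only by the tool move_arm, never from a script. Its argument "deltas" is one flat list of numbers, 5 for each row, row after row: the opening in per cent of the stroke, from 0 (shut) to 100 (fully open), then the shift along the world's x, y, z in mm, then the turn about the world's z in degrees. A call has exactly 5 rows; each row is the pose to reach, as a shift and turn from the pose measured when the call began; what a row does not reach only later rows make up. A row lasts 1/10 s, in which the tool goes at most 50 mm and 8.59 degrees, less where a joint would pass 70% of its speed; a pose out of reach is approached as far as the arm can. A call with a gripper value outside its range is refused whole. The fingers move at their own pace and stop on an object; "squeeze" is the grip in N (left out, the last holds). Time passes only in rows, so rows that repeat a pose let the fingers close, or fill a call up. It gives the time, the measured TCP pose, the force and the opening at its end, in the units of the state.
- get_state(): the state, without advancing time (a new reading comes with each control period).
- capture(name): name is "scene" or "top" or "wrist"; returns (picture, depth): 400x640x3 uint8, red, green, blue; 400x640 float32, m along the optical axis (not along the pixel's ray), 0 where there is no reading.
- camera_params(name): a dict with "camera_matrix" (3x3 intrinsics, pixels), "distortion" ([k1, k2, p1, p2, k3] as OpenCV has them; the pictures are not rectified), "camera_from_world" (4x4, takes a point from world to camera coordinates); the wrist camera has in their place "mount" (4x4, takes a point from camera to tool coordinates, whose origin is the TCP and whose axes are the tool frame's). Camera axes: x right, y down, z forward; pixel columns grow to the right and rows downward; lengths in m; the calibration is good to about 2 mm. A picture is of the moment at which its call begins: read the wrist's pose just before it. camera_params takes no time and is no camera call.
- job_done(): hands the job in, once; it reports no verdict.
The state is a dict: "t": time; "joint_positions": joint angles; "joint_velocities": joint speeds; "tau": joint torques, N m; "ee_pos": TCP position; "eef_rot": TCP orientation; "ft_force": force on the tool from outside, world axes, zero at the start; "ft_torque": the same for the moment, N m; "opening": finger opening in m.
Only numpy, scipy, OpenCV 4.12 (cv2) and the standard library are available. Lean on these libraries where they do the work, as an engineer would, in place of code of your own. Each camera call takes 0.05 s, during which the arm holds its last target.

## Task

The bake is loaded, so shut the small bench-top oven: take the door hook off its wire rest, reach up under the oven's guard rail, catch the ring on the raised door and ease the door gently down until it is fully shut. Then unhook and lay the hook back in both forks of its rest the way it lay. The oven is hot: only the hook may touch it, and leave the other things on the bench where they are.

Things in the scene. Friction and masses are not known exactly. Their poses are not given: they have to be found in the camera images.
- oven: Fixed steel bench-top oven, 284 mm wide, with a dark frame 410 mm high round a lift door. Origin: on the worktop, at the middle of the front face of the door; x points into the oven (away from the robot), y to its left, z up. It is hot: robot must not touch it.
- rail_mid (a point): Middle of the guard rail, a level steel bar 12 mm thick across the front of the oven, 135 mm before the door and 95 mm before the ring, its underside 298 mm above the worktop. The bar is straight for 124 mm, then bends back on both sides to the frame posts. The hook has to pass under it, sloping up to the ring: a level hook does not get past it. Axes as the oven.
- oven_door (a joint): Height of the lift door above fully shut, m: 0 = shut on its stop, 0.12 = fully raised. Counterbalanced: stays at any height where it is left; a pull of 1 to 4 N on the ring moves it.
- ring_low (a point): Lowest point of the fixed pull ring on the door (centre of the wire), moves with the door; 180 mm above the worktop when shut, about 290 to 300 mm when raised. The ring stands upright and faces the robot (hole along the oven's x axis), 60 mm clear inside, of 6 mm wire; it is held at its top by an arm and stands 40 mm before the door, so the space behind its lower wire is free. Axes as the oven.
- hook_grip (a point): Centre of the door hook's wooden handle. Handle 117 mm long (65 mm behind this point, 52 mm before it), 24 mm wide (y), 22 mm high (z). x points along the tool to the hook end, z up as it lies in the rest. From the handle an 8 mm steel bar runs on along x to 165 mm and there turns down (to -z) at a right angle into a 20 mm beak (24 mm to its rounded end). The whole weighs about 0.12 kg.
- hook_seat (a point): Inner corner of the hook, where the centre of the ring's wire sits when hooked: 158 mm along x and 7 mm down (-z) from hook_grip. Axes as hook_grip.
- hook_rest: Fixed rest of dark wire on a flat strip. Origin: on the worktop under the handle's centre as it lies at the start (within 4 mm); x points to the hook end, z up. Two upright forks: the rear one at x = -42 mm carries the handle (inside 31 mm wide), the front one at x = +85 mm carries the bar (inside 14 mm wide); both flare open upward to 82 mm height. A hook lying in it has hook_grip 62 mm above the origin and lies level, beak down.
- butter: Wrapped butter stick, 33 x 120 x 32 mm, bystander. Origin: centre of underside.
- pepper_mill: Black pepper mill, 52 mm across, 184 mm high, bystander. Origin: centre of underside.
- dark_jar: Black-capped spice jar, 53 mm across, 118 mm high, bystander. Origin: centre of underside.
- brown_bottle: Small brown glass bottle, 47 mm across, 118 mm high, bystander. Origin: centre of underside.
- bench_scraper: Flat steel bench scraper with black grip, 96 x 162 x 17 mm, bystander. Origin: centre of underside.

How it is judged:
By the outcome, as a careful person would: the job done as asked, in the order asked, and still so for the second after the job is handed in, with the robot touching nothing.
It also fails if it takes over 58 s, if anything falls off the work surface, if the arm or the gripper's body presses on something with over 40 N, if the wrist force passes 120 N, or if a joint passes its speed limit or range.

## Working session

There is one attempt and no reset: what is moved stays moved. The work goes in short steps, Python scripts to look and compute and a tool call to move; the robot and the scene stay as the last step left them, time stands still between calls to the robot, and variables do not carry over. Pictures are saved under pics/ and viewed, and the job is handed in when it is done.

Besides the shell and the picture viewer there is one more tool, called after "Emit:" as name(argument=value, ...), one argument or row to a line, values as JSON. move_arm: Moves the arm, as the interface text tells. Its arguments: {"type":"object","properties":{"deltas":{"type":"array"},"squeeze":{"type":"number"}},"required":["deltas"]}

I'll start by reading the state and looking at the scene from both fixed cameras.

```bash
ls; mkdir -p pics
python3 - <<'E'
from workcell import *
import cv2,numpy as np
s=get_state(); print({k:np.round(v,3).tolist() for k,v in s.items()})
for n in ("scene","top"):
    p,d=capture(n); cv2.imwrite(f"pics/{n}0.png",p[:,:,::-1]); np.savez(f"pics/{n}0.npz",p=p,d=d)
    c=camera_params(n); print(n,{k:np.round(v,4).tolist() for k,v in c.items()})
c=camera_params("wrist");print({k:np.round(v,4).tolist() for k,v in c.items()})
E
```

```text
pics
{'t': 0.0, 'joint_positions': [-1.227, 0.616, -0.013, 1.425, 0.008, 1.103, -0.04], 'joint_velocities': [0.0, 0.0, -0.0, -0.001, 0.001, -0.002, 0.0], 'tau': [0.0, -46.922, 0.259, -17.104, 0.01, 0.009, -0.0], 'ee_pos': [0.235, 0.605, 0.23], 'eef_rot': [-1.571, 0.003, 1.201], 'ft_force': [-0.29, -0.251, -0.01], 'ft_torque': [0.001, 0.04, -0.038], 'opening': 0.086}
scene {'camera_matrix': [[369.9236, 0.0, 320.1907], [0.0, 369.9236, 201.7193], [0.0, 0.0, 1.0]], 'distortion': [0.0199, 0.0, 0.0, 0.0, 0.0], 'camera_from_world': [[-0.8567, -0.5156, 0.0124, 0.4931], [-0.3931, 0.6373, -0.6628, 0.4055], [0.3338, -0.5727, -0.7487, 0.9601], [0.0, 0.0, 0.0, 1.0]]}
top {'camera_matrix': [[396.1759, 0.0, 314.9491], [0.0, 396.1759, 200.5442], [0.0, 0.0, 1.0]], 'distortion': [-0.0465, 0.0, 0.0, 0.0, 0.0], 'camera_from_world': [[-0.0193, -0.9998, -0.0056, -0.0355], [-0.9828, 0.02, -0.1838, 0.6132], [0.1839, 0.0019, -0.9829, 1.249], [0.0, 0.0, 0.0, 1.0]]}
{'camera_matrix': [[277.5208, 0.0, 321.5803], [0.0, 277.5208, 200.9305], [0.0, 0.0, 1.0]], 'distortion': [-0.0226, 0.0, 0.0, 0.0, 0.0], 'mount': [[1.0, 0.0004, 0.0008, -0.0001], [-0.0007, -0.2656, 0.9641, -0.1427], [0.0006, -0.9641, -0.2656, 0.0669], [0.0, 0.0, 0.0, 1.0]]}
```

View pics/scene0.png

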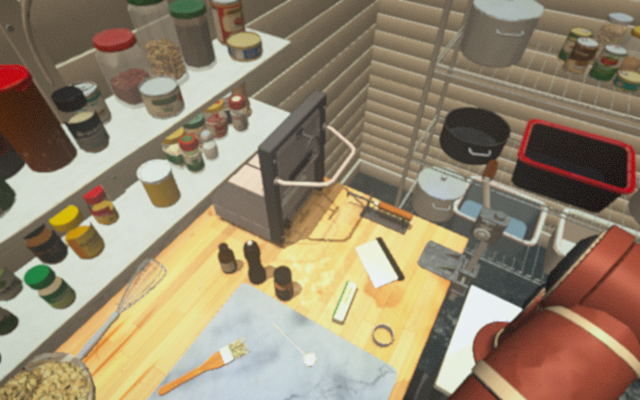

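View pics/top0.png

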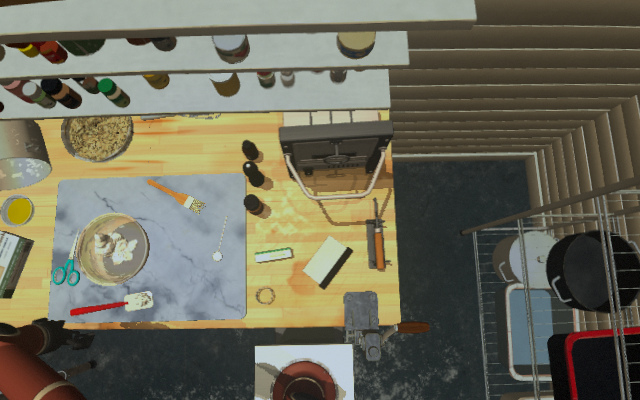

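The scene view shows the oven with its pink/white guard rail near (310,160) and the hook in its rest at about (385,210). The top view shows the hook at about (376,235), with its nose pointing away from the robot. I'll magnify both areas and use the depth readings.

```bash
cat > h.py <<'E'
from workcell import *
import cv2,numpy as np
P={n:camera_params(n) for n in("scene","top")}
def wristcam(s):
    from scipy.spatial.transform import Rotation as R
    T=np.eye(4);T[:3,:3]=R.from_euler('xyz',s['eef_rot']).as_matrix();T[:3,3]=s['ee_pos']
    c=camera_params("wrist");c['camera_from_world']=np.linalg.inv(T@np.array(c['mount']));return c
def ray(c,uv):
    uv=np.array(uv,float).reshape(-1,1,2)
    n=cv2.undistortPoints(uv,np.array(c['camera_matrix']),np.array(c['distortion'])).reshape(-1,2)
    M=np.array(c['camera_from_world']);d=np.c_[n,np.ones(len(n))]@M[:3,:3]
    o=-M[:3,:3].T@M[:3,3];return o,d
def onz(c,uv,z):
    o,d=ray(c,uv);return o+d*((z-o[2])/d[:,2])[:,None]
def dep(c,uv,dd):
    o,d=ray(c,uv);uv=np.array(uv).reshape(-1,2).astype(int);return o+d*dd[uv[:,1],uv[:,0]][:,None]
def tri(c1,p1,c2,p2):
    o1,d1=ray(c1,p1);o2,d2=ray(c2,p2);out=[]
    for a,b in zip(d1,d2):
        t=np.linalg.lstsq(np.c_[a,-b],o2-o1,rcond=None)[0];q1=o1+a*t[0];q2=o2+b*t[1];out.append([*(q1+q2)/2,np.linalg.norm(q1-q2)])
    return np.array(out)
def proj(c,X):
    M=np.array(c['camera_from_world']);r=cv2.Rodrigues(M[:3,:3])[0]
    return cv2.projectPoints(np.array(X,float).reshape(-1,1,3),r,M[:3,3],np.array(c['camera_matrix']),np.array(c['distortion']))[0].reshape(-1,2)
E
python3 - <<'E'
import cv2
a=cv2.imread('pics/top0.png')[100:290,240:410];cv2.imwrite('pics/top0c.png',cv2.resize(a,None,fx=3.15,fy=3.15,interpolation=cv2.INTER_CUBIC))
a=cv2.imread('pics/scene0.png')[80:300,210:460];cv2.imwrite('pics/scene0c.png',cv2.resize(a,None,fx=2.7,fy=2.7,interpolation=cv2.INTER_CUBIC))
E
```

```text
(no output)
```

View pics/top0c.png

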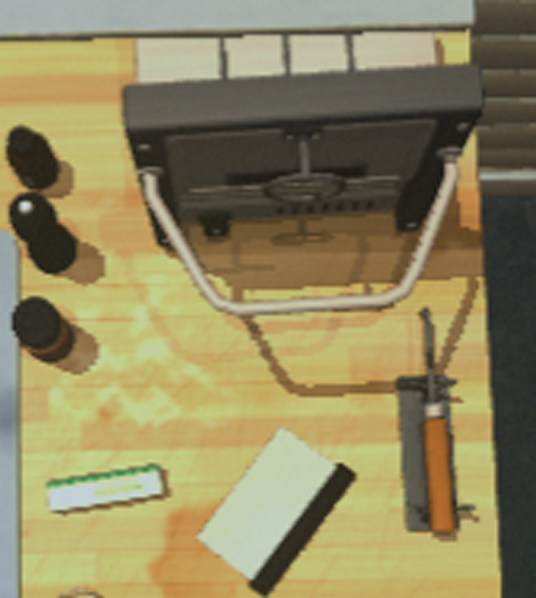

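View pics/scene0c.png

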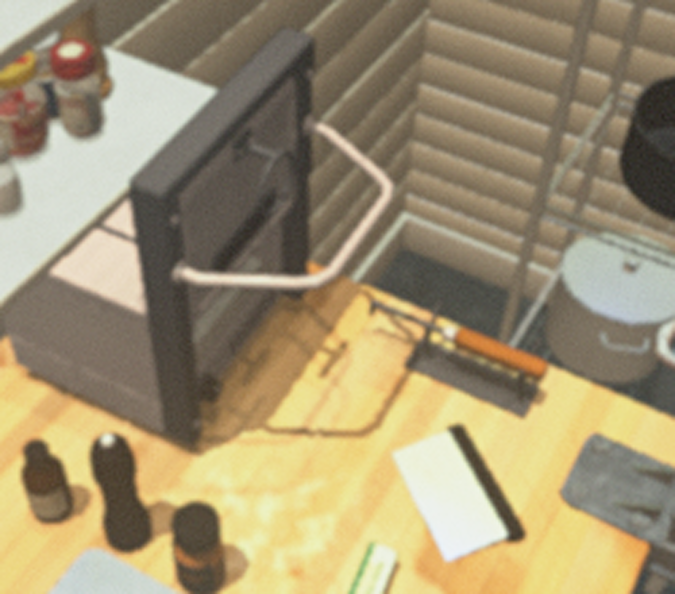

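The top crop shows the orange handle from about (436,415) to (443,533) in crop pixels, with the beak tip near (424,312). The rail's straight part runs from (232,308) to (385,300). The ring hangs near (303,185). Next I'll measure these with both views and the depth.

Run:
```python
from h import *
T=np.load('pics/top0.npz');S=np.load('pics/scene0.npz')
def hm(p,lo,box):
    hsv=cv2.cvtColor(p,cv2.COLOR_RGB2HSV);m=cv2.inRange(hsv,*lo);k=np.zeros_like(m);x0,y0,x1,y1=box;k[y0:y1,x0:x1]=m[y0:y1,x0:x1];return k
mt=hm(T['p'],((5,150,60),(16,255,235)),(368,225,392,275));ms=hm(S['p'],((3,150,60),(14,255,235)),(370,195,420,225))
for n,m,D in(('top',mt,T),('scene',ms,S)):
    ys,xs=np.nonzero(m);uv=np.c_[xs,ys];print(n,len(uv),xs.min(),xs.max(),ys.min(),ys.max())
    r=cv2.minAreaRect(uv.astype(np.float32));print(r)
    X=dep(P[n],uv,D['d']);print(np.median(X,0),np.percentile(X,[3,97],axis=0).round(3).tolist())
    vx,vy,x0,y0=cv2.fitLine(uv.astype(np.float32),cv2.DIST_L2,0,.01,.01).ravel();t=(uv-[x0,y0])@[vx,vy];print('ends',(x0+vx*t.min(),y0+vy*t.min()),(x0+vx*t.max(),y0+vy*t.max()))
o=lambda u,v:(240+u/3.15,100+v/3.15)
q=lambda u,v:(210+u/2.7,80+v/2.7)
rt=[o(232,308),o(385,300),o(150,175),o(452,158)];rs=[q(325,280),q(388,190),q(180,272),q(318,124)]
print('rail tri',tri(P['top'],rt,P['scene'],rs).round(4).tolist())
print('rail depth',dep(P['top'],np.round(rt),T['d']).round(3).tolist(),dep(P['scene'],np.round(rs),S['d']).round(3).tolist())
print('rail onz .304',onz(P['top'],rt,.304).round(4).tolist(),onz(P['scene'],rs,.304).round(4).tolist())
print('hook tip etc depth',dep(P['top'],np.round([o(424,314),o(430,370),o(433,395),o(436,430),o(440,520)]),T['d']).round(3).tolist())
```

```text
top 264 374 383 233 268
((378.7677917480469, 250.5155029296875), (35.45462417602539, 7.450128555297852), 86.18592071533203)
[ 0.44221575 -0.24746942  0.07177482] [[0.391, -0.26, 0.065], [0.497, -0.237, 0.077]]
ends (np.float64(377.480462711545), np.float64(232.81814050866632)) (np.float64(380.07559185920263), np.float64(268.21440798059695))
scene 196 379 411 202 218
((395.1379089355469, 210.15518188476562), (34.53933334350586, 6.499337196350098), 21.801406860351562)
[ 0.44243016 -0.24432872  0.07336677] [[0.392, -0.256, 0.066], [0.494, -0.236, 0.077]]
ends (np.float64(379.1679615444453), np.float64(203.58506980834906)) (np.float64(411.18415759126026), np.float64(216.5450594923763))
rail tri [[0.5755, -0.0447, 0.2974, 0.001], [0.5762, -0.1729, 0.3159, 0.0012], [0.6938, 0.0244, 0.3042, 0.0033], [0.6987, -0.2375, 0.3091, 0.0038]]
rail depth [[0.573, -0.046, 0.307], [0.577, -0.173, 0.313], [0.689, 0.022, 0.311], [0.702, -0.236, 0.307]] [[0.572, -0.035, 0.307], [0.579, -0.18, 0.311], [0.691, 0.029, 0.31], [0.695, -0.236, 0.31]]
rail onz .304 [[0.5737, -0.0448, 0.304], [0.578, -0.1745, 0.304], [0.6922, 0.0238, 0.304], [0.7022, -0.2379, 0.304]] [[0.573, -0.0389, 0.304], [0.5825, -0.1857, 0.304], [0.6957, 0.0245, 0.304], [0.7, -0.2434, 0.304]]
hook tip etc depth [[0.609, -0.244, 0.066], [0.561, -0.258, 0.004], [0.526, -0.247, 0.068], [0.486, -0.247, 0.074], [0.398, -0.249, 0.078]]
```

Run:
```python
from h import *
e=np.array([(377.48,232.82),(380.08,268.21)]);X=onz(P['top'],e,.0735);print(X.round(4),np.degrees(np.arctan2(*(X[0]-X[1])[[1,0]])))
X=onz(P['scene'],[(379.17,203.59),(411.18,216.55)],.068);print(X.round(4),np.degrees(np.arctan2(*(X[0]-X[1])[[1,0]])))
o=lambda u,v:(240+u/3.15,100+v/3.15)
print(onz(P['top'],[o(424,314),o(433,395),o(436,410)],.066).round(4))
print(onz(P['top'],[o(408,380),o(455,382),o(405,527),o(475,513)],.08).round(4))
```

```text
[[ 0.5    -0.2461  0.0735]
 [ 0.3878 -0.2491  0.0735]] 1.5394504844607346
[[ 0.4992 -0.2479  0.068 ]
 [ 0.3886 -0.2514  0.068 ]] 1.8291615120348859
[[ 0.6096 -0.243   0.066 ]
 [ 0.5248 -0.2483  0.066 ]
 [ 0.5093 -0.2507  0.066 ]]
[[ 0.539  -0.2214  0.08  ]
 [ 0.5359 -0.2692  0.08  ]
 [ 0.3913 -0.212   0.08  ]
 [ 0.4036 -0.2827  0.08  ]]
```

Emit:
move_arm(
  deltas=[100,40,-40,20,3,100,80,-80,20,6,100,115,-125,20,9,100,150,-170,20,12,100,180,-220,20,15],
)

```text
t: 0.6
ee_pos: [0.395, 0.4153, 0.2498]
eef_rot: [-1.571, 0.003, 1.465]
ft_force: [1.3, 0.4, 0.5]
opening: 0.0853
```

Emit:
move_arm(
  deltas=[100,15,-45,0,1,100,35,-95,0,3,100,55,-145,0,5,100,75,-190,0,7,100,90,-240,0,7],
)

```text
t: 1.1
ee_pos: [0.4829, 0.1819, 0.2495]
eef_rot: [-1.571, 0.003, 1.587]
ft_force: [0.3, -0.4, -0.5]
opening: 0.0854
```

Emit:
move_arm(
  deltas=[100,0,-50,0,0,100,-5,-100,0,0,100,-15,-150,0,0,100,-25,-195,0,0,100,-40,-240,0,0],
)

```text
t: 1.6
ee_pos: [0.4423, -0.0604, 0.2494]
eef_rot: [-1.571, 0.003, 1.586]
ft_force: [0.9, -0.6, -0.3]
opening: 0.0854
```

Emit:
move_arm(
  deltas=[100,-15,-45,0,0,100,-25,-90,0,0,100,-35,-135,0,0,100,-45,-165,0,0,100,-45,-165,0,0],
)

```text
t: 2.1
ee_pos: [0.3946, -0.2307, 0.2491]
eef_rot: [-1.569, 0.006, 1.576]
ft_force: [-0.1, 1.1, -0.1]
opening: 0.0853
```

Run:
```python
from h import *
s=get_state();print(s['t'],np.round(s['ee_pos'],4),np.degrees(s['eef_rot']),s['joint_positions'])
p,d=capture('wrist');cv2.imwrite('pics/w1.png',p[:,:,::-1]);np.savez('pics/w1.npz',p=p,d=d,pos=s['ee_pos'],rot=s['eef_rot'])
```

```text
2.1 [ 0.3946 -0.2307  0.2491] [-89.92519719   0.34119342  90.30046712] [ 0.40700268  0.29676718  0.09194018  1.93109627 -0.02653062  0.91337031
  2.08715543]
```

View pics/w1.png

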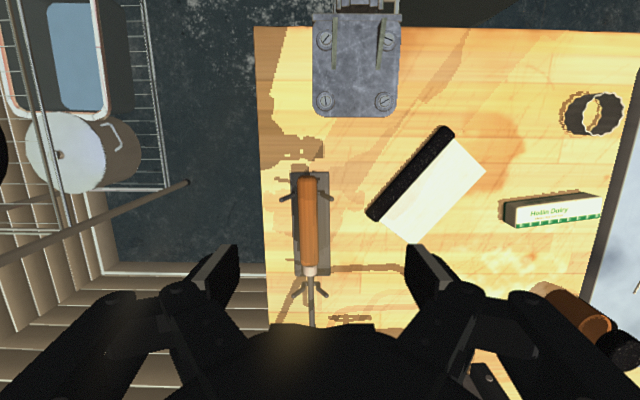

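The wrist view shows the handle from about (308,177) at the rear to (309,266) at the front, with the fork prongs at (283,197)/(333,197) and (297,287)/(320,287). I'll triangulate these against the top view.

Run:
```python
from h import *
W=np.load('pics/w1.npz');c=wristcam(dict(eef_rot=W['rot'],ee_pos=W['pos']))
p=W['p'];hsv=cv2.cvtColor(p,cv2.COLOR_RGB2HSV);m=cv2.inRange(hsv,(3,150,40),(14,255,255));k=np.zeros_like(m);k[165:275,292:326]=m[165:275,292:326]
k=cv2.morphologyEx(k,cv2.MORPH_OPEN,np.ones((3,3)));ys,xs=np.nonzero(k);uv=np.c_[xs,ys];print(xs.min(),xs.max(),ys.min(),ys.max())
for r in range(180,266,8): q=xs[ys==r];print(r,q.min(),q.max(),end='; ')
X=dep(c,uv,W['d']);print(np.percentile(X,[3,50,97],axis=0).round(4).tolist())
a=p[155:330,260:350];cv2.imwrite('pics/w1c.png',cv2.resize(a[:,:,::-1],None,fx=3.4,fy=3.4,interpolation=cv2.INTER_CUBIC))
```

```text
297 316 176 264
180 298 315; 188 297 316; 196 298 316; 204 298 315; 212 299 315; 220 299 315; 228 299 315; 236 300 316; 244 300 316; 252 302 314; 260 306 308; [[0.3893, -0.2594, 0.0693], [0.4334, -0.2492, 0.0725], [0.4905, -0.2393, 0.0742]]
```

View pics/w1c.png

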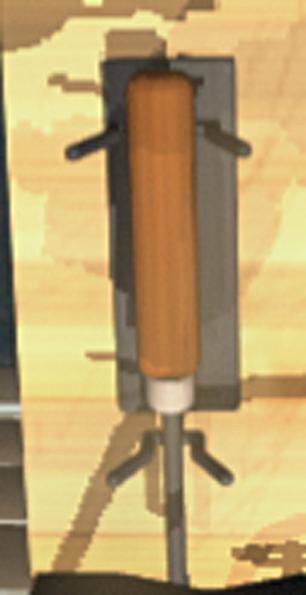

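Run:
```python
from h import *
W=np.load('pics/w1.npz');c=wristcam(dict(eef_rot=W['rot'],ee_pos=W['pos']))
o=lambda u,v:(260+u/3.4,155+v/3.4)
X=onz(c,[o(160,75),o(168,375),o(169,395)],.073);print(X.round(4));print(np.degrees(np.arctan2(X[1,1]-X[0,1],X[1,0]-X[0,0])))
a=onz(c,[o(168,405),o(178,575)],.066);print('bar',a.round(4),np.degrees(np.arctan2(a[1,1]-a[0,1],a[1,0]-a[0,0])))
t=onz(c,[o(72,155),o(245,152),o(112,480),o(228,480)],.080);print('tips',t.round(4),(t[0]+t[1])/2,(t[2]+t[3])/2)
b=onz(c,[o(104,60),o(236,60),o(118,408),o(238,410)],.003);print('strip',b.round(4))
# triangulate handle ends/centre with top view
wr=[o(160,72),o(169,378)];tt=[(380.3,268.6),(377.4,232.3)]
print(tri(c,wr,P['top'],tt).round(4)); print(tri(P['scene'],[(411.18,216.55),(379.17,203.59)],P['top'],tt).round(4))
```

```text
[[ 0.3867 -0.2487  0.073 ]
 [ 0.5006 -0.2466  0.073 ]
 [ 0.509  -0.2463  0.073 ]]
1.042611013638376
bar [[ 0.5173 -0.2471  0.066 ]
 [ 0.5955 -0.2435  0.066 ]] 2.636556663552565
tips [[ 0.4134 -0.2787  0.08  ]
 [ 0.4119 -0.2194  0.08  ]
 [ 0.5414 -0.2678  0.08  ]
 [ 0.5409 -0.2238  0.08  ]] [ 0.41268949 -0.24906708  0.08      ] [ 0.54112832 -0.245803    0.08      ]
strip [[ 0.3935 -0.276   0.003 ]
 [ 0.3931 -0.2211  0.003 ]
 [ 0.5557 -0.2734  0.003 ]
 [ 0.5562 -0.2179  0.003 ]]
[[ 3.862e-01 -2.494e-01  7.210e-02  1.400e-03]
 [ 5.017e-01 -2.461e-01  7.320e-02  3.000e-04]]
[[ 0.3875 -0.2502  0.0696  0.0018]
 [ 0.5006 -0.247   0.0688  0.0032]]
```

The handle runs from x=.386 to .502 at y≈-.248. Its top is at z≈.073, so its axis is at ≈.062, and its yaw is about 1.5°. The rear fork is at x≈.412. I'll grasp at x≈.431, just ahead of that fork.

Emit:
move_arm(
  deltas=[70,25,-12,-20,1.2,70,36,-17,-55,1.2,70,36,-17,-95,1.2,70,36,-17,-130,1.2,70,36,-17,-130,1.2],
  squeeze=30,
)

```text
t: 2.65
ee_pos: [0.4294, -0.241, 0.115]
eef_rot: [-1.561, -0.003, 1.604]
ft_force: [-0.2, 0.6, 0.2]
opening: 0.0598
```

Run:
```python
from h import *
s=get_state();print(s['t'],np.round(s['ee_pos'],4),np.degrees(s['eef_rot']),s['opening'])
p,d=capture('wrist');cv2.imwrite('pics/w2.png',p[:,:,::-1]);np.savez('pics/w2.npz',p=p,d=d,pos=s['ee_pos'],rot=s['eef_rot'])
```

```text
2.65 [ 0.4294 -0.241   0.115 ] [-89.42265651  -0.16792737  91.91217976] 0.059840477499721094
```

View pics/w2.png

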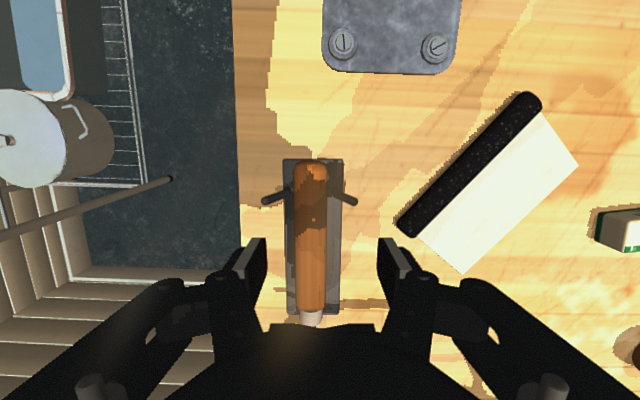

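The handle is between the open pads: axis from about (312,165) to (310,310), pads at (255,258) and (388,258). That puts the handle a few millimetres toward the left pad (-y), so I'll check the offset before going down.

Run:
```python
from h import *
W=np.load('pics/w2.npz');c=wristcam(dict(eef_rot=W['rot'],ee_pos=W['pos']))
X=onz(c,[(312,161),(310.5,307)],.073);print(X.round(4))
t=onz(c,[(263,203),(356,203)],.081);print(t.round(4),t.mean(0))
w1=np.load('pics/w1.npz');c1=wristcam(dict(eef_rot=w1['rot'],ee_pos=w1['pos']))
print(tri(c,[(312,161),(310.5,307)],c1,[(307,176.2),(309.4,266.2)]).round(4))
print(get_state()['ee_pos'],get_state()['eef_rot'])
```

```text
[[ 0.3857 -0.2488  0.073 ]
 [ 0.4979 -0.2472  0.073 ]]
[[ 0.4136 -0.2804  0.081 ]
 [ 0.4115 -0.2188  0.081 ]] [ 0.41256843 -0.24958174  0.081     ]
[[ 3.858e-01 -2.488e-01  7.230e-02  1.000e-04]
 [ 5.140e-01 -2.477e-01  5.070e-02  2.000e-04]]
[ 0.43107855 -0.24231473  0.11747275] [-1.56545567e+00 -9.74300192e-06  1.60371350e+00]
```

Emit:
move_arm(
  deltas=[60,1,-6,-20,-0.4,60,1,-6,-50,-0.4,60,1,-6,-76,-0.4,60,1,-6,-76,-0.4,60,1,-6,-76,-0.4],
  squeeze=30,
)

```text
t: 3.2
ee_pos: [0.4335, -0.2485, 0.0431]
eef_rot: [-1.568, 0.001, 1.598]
ft_force: [0.5, -0.2, 1.0]
opening: 0.0512
```

Run:
```python
from h import *
s=get_state();print(s['t'],np.round(s['ee_pos'],4),np.degrees(s['eef_rot']),s['opening'],s['ft_force'])
p,d=capture('wrist');cv2.imwrite('pics/w3.png',p[:,:,::-1])
```

```text
3.2 [ 0.4335 -0.2485  0.0431] [-8.98370764e+01  6.05148272e-02  9.15329019e+01] 0.05120956035340792 [ 0.54421026 -0.15542256  1.02570895]
```

View pics/w3.png

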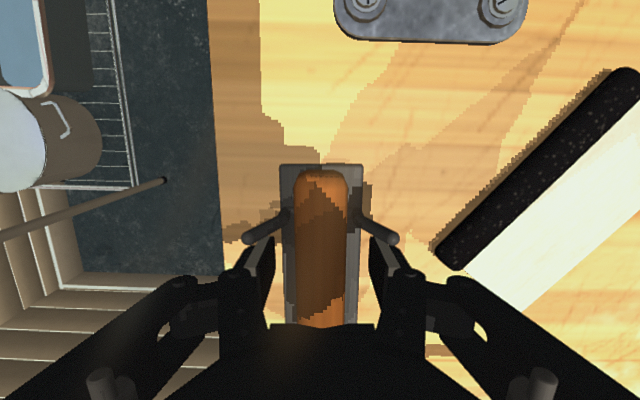

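The pads now straddle the handle just ahead of the rear fork prongs at (265,228) and (378,228), so the position is good. I'll close the gripper.

Emit:
move_arm(
  deltas=[0,-1,0,-1,0,0,-1,0,-1,0,0,-1,0,-1,0,0,-1,0,-1,0,0,-1,0,-1,0],
  squeeze=30,
)

```text
t: 3.75
ee_pos: [0.4338, -0.2495, 0.0442]
eef_rot: [-1.572, 0.004, 1.598]
ft_force: [-1.1, -0.8, 7.6]
opening: 0.0238
```

Emit:
move_arm(
  deltas=[0,0,0,2,0,0,0,0,5,0,0,0,0,7,0,0,0,0,7,0,0,0,0,7,0],
  squeeze=30,
)

```text
t: 4.25
ee_pos: [0.4337, -0.2494, 0.051]
eef_rot: [-1.571, 0.003, 1.598]
ft_force: [-0.6, 0.8, -1.6]
opening: 0.0236
```

Run:
```python
from h import *
s=get_state();print(s['t'],np.round(s['ee_pos'],4),np.degrees(s['eef_rot']),s['opening'],s['ft_force'],s['ft_torque'])
p,d=capture('wrist');cv2.imwrite('pics/w4.png',p[:,:,::-1])
p,d=capture('scene');cv2.imwrite('pics/s4.png',cv2.resize(p[150:270,320:480,::-1],None,fx=4.5,fy=4.5,interpolation=cv2.INTER_CUBIC))
```

```text
4.25 [ 0.4337 -0.2494  0.051 ] [-90.03930151   0.18996693  91.54041951] 0.023599999098934725 [-0.58430689  0.79563706 -1.62170047] [0.01156303 0.10296755 0.01472871]
```

View pics/w4.png

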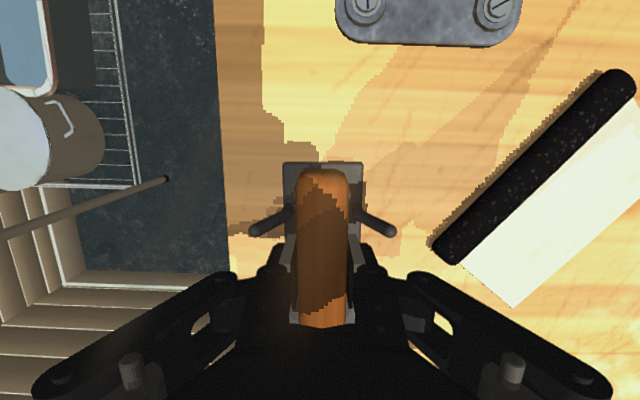

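View pics/s4.png

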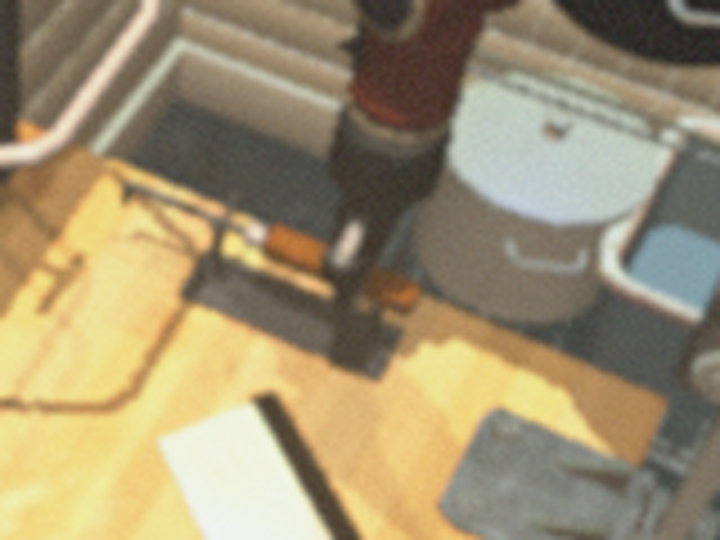

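The hook is held level with about 1.6 N hanging. I need clear space behind the rest to tilt the hook over the rear fork, so I'll check the height of the clamped grinder there.

Run:
```python
from h import *
T=np.load('pics/top0.npz');S=np.load('pics/scene0.npz')
for n,D in(('top',T),('scene',S)):
    v,u=np.mgrid[0:400,0:640];uv=np.c_[u.ravel(),v.ravel()];X=dep(P[n],uv,D['d']);ok=(D['d'].ravel()>0)
    X=X[ok]
    for x0 in np.arange(.12,.44,.04):
        row=[]
        for y0 in np.arange(-.40,0,.04):
            q=X[(X[:,0]>x0)&(X[:,0]<x0+.04)&(X[:,1]>y0)&(X[:,1]<y0+.04)&(X[:,2]<.6)]
            row.append(round(float(np.percentile(q[:,2],98)),2) if len(q) else None)
        print(n,round(x0,2),row)
```

```text
top 0.12 [None, None, None, None, 0.27, 0.27, 0.0, 0.0, 0.01, 0.0]
top 0.16 [None, None, None, 0.01, 0.28, 0.28, 0.25, None, None, None]
top 0.2 [None, 0.33, 0.33, 0.33, 0.32, 0.27, 0.03, 0.01, 0.01, 0.01]
top 0.24 [None, 0.33, 0.33, 0.33, 0.32, 0.01, 0.01, 0.0, 0.0, 0.0]
top 0.28 [None, None, 0.0, 0.01, 0.02, 0.01, 0.02, 0.01, 0.01, 0.0]
top 0.32 [None, None, 0.0, 0.01, 0.01, 0.0, 0.0, 0.02, 0.02, 0.01]
top 0.36 [None, None, 0.01, 0.08, 0.07, 0.01, 0.01, 0.02, 0.02, 0.01]
top 0.4 [None, None, 0.01, 0.08, 0.08, 0.01, 0.02, 0.02, 0.01, 0.01]
scene 0.12 [-0.89, -0.89, -0.89, -0.89, 0.27, 0.27, 0.0, 0.0, 0.0, 0.0]
scene 0.16 [None, None, None, 0.01, 0.27, 0.28, 0.26, None, -0.81, -0.8]
scene 0.2 [None, 0.0, 0.33, 0.33, 0.32, 0.27, 0.03, 0.01, 0.0, 0.0]
scene 0.24 [None, 0.0, 0.33, 0.33, 0.32, 0.02, 0.01, 0.0, 0.0, 0.0]
scene 0.28 [None, 0.0, 0.01, 0.01, 0.02, 0.01, 0.02, 0.01, 0.01, 0.0]
scene 0.32 [None, 0.0, 0.0, 0.01, 0.01, 0.01, 0.01, 0.02, 0.02, 0.01]
scene 0.36 [None, 0.0, 0.01, 0.08, 0.07, 0.01, 0.02, 0.02, 0.02, 0.01]
scene 0.4 [None, None, 0.0, 0.08, 0.08, 0.01, 0.02, 0.02, 0.01, 0.01]
```

Emit:
move_arm(
  deltas=[0,0,0,15,0,0,0,0,30,0,0,0,0,45,0,0,0,0,47,0,0,0,0,47,0],
  squeeze=30,
)

```text
t: 4.85
ee_pos: [0.4337, -0.2494, 0.098]
eef_rot: [-1.572, 0.003, 1.598]
ft_force: [0.1, -0.0, -1.6]
opening: 0.0232
```

Run:
```python
from h import *
T=np.load('pics/top0.npz');S=np.load('pics/scene0.npz')
for n,D in(('top',T),('scene',S)):
    v,u=np.mgrid[0:400,0:640];uv=np.c_[u.ravel(),v.ravel()];X=dep(P[n],uv,D['d'])
    X=X[(D['d'].ravel()>0)&(X[:,0]>.1)&(X[:,0]<.4)&(X[:,1]>-.42)&(X[:,1]<-.1)&(X[:,2]>.12)&(X[:,2]<.5)]
    print(n,len(X),np.percentile(X,[0.5,50,99.5],axis=0).round(3).tolist(),X.max(0).round(3))
p,d=capture('scene');cv2.imwrite('pics/s5.png',p[:,:,::-1])
```

```text
top 1083 [[0.151, -0.32, 0.196], [0.211, -0.205, 0.269], [0.253, -0.158, 0.335]] [ 0.253 -0.155  0.337]
scene 1515 [[0.15, -0.314, 0.125], [0.197, -0.18, 0.265], [0.251, -0.158, 0.335]] [ 0.253 -0.154  0.337]
```

View pics/s5.png

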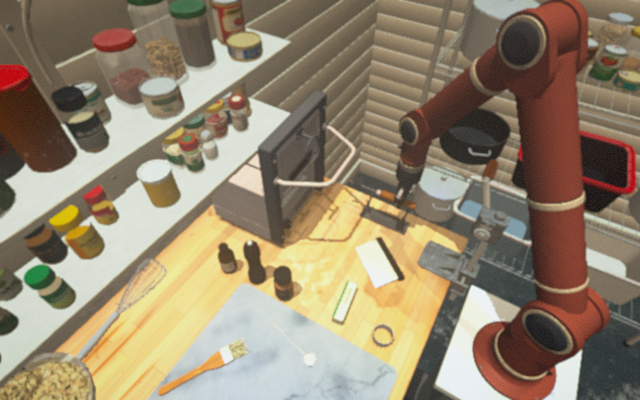

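The hook is clear above the rest, and the grinder (x ≤ .253) is well behind the arm. I'll shift the hook back 55 mm along its axis and lower it onto the rear fork with a light grip, so the fork tips its nose up.

Emit:
move_arm(
  deltas=[0,-28,-1,0,0,0,-55,-1,0,0,0,-55,-1,-15,0,0,-55,-1,-30,0,0,-55,-1,-40,0],
  squeeze=20,
)

```text
t: 5.4
ee_pos: [0.3774, -0.2498, 0.0561]
eef_rot: [-1.569, 0.001, 1.597]
ft_force: [0.6, -0.4, -1.7]
opening: 0.0234
```

Emit:
move_arm(
  deltas=[0,0,0,-6,0,0,0,0,-12,0,0,0,0,-18,0,0,0,0,-22,0,0,0,0,-25,0],
  squeeze=20,
)

```text
t: 5.9
ee_pos: [0.376, -0.2496, 0.0319]
eef_rot: [-1.567, 0.001, 1.597]
ft_force: [-6.3, 1.6, 15.6]
opening: 0.024
```

Run:
```python
from h import *
s=get_state();print(s['t'],np.round(s['ee_pos'],4),np.degrees(s['eef_rot']),s['opening'],s['ft_force'],s['ft_torque'])
p,d=capture('scene');cv2.imwrite('pics/s6.png',cv2.resize(p[150:270,320:480,::-1],None,fx=4.5,fy=4.5,interpolation=cv2.INTER_CUBIC))
```

```text
5.9 [ 0.376  -0.2496  0.0319] [-8.97587726e+01  4.64977141e-02  9.14932766e+01] 0.024006153132604423 [-6.32887615  1.57513149 15.55193415] [0.32214701 0.65311586 0.01867514]
```

View pics/s6.png

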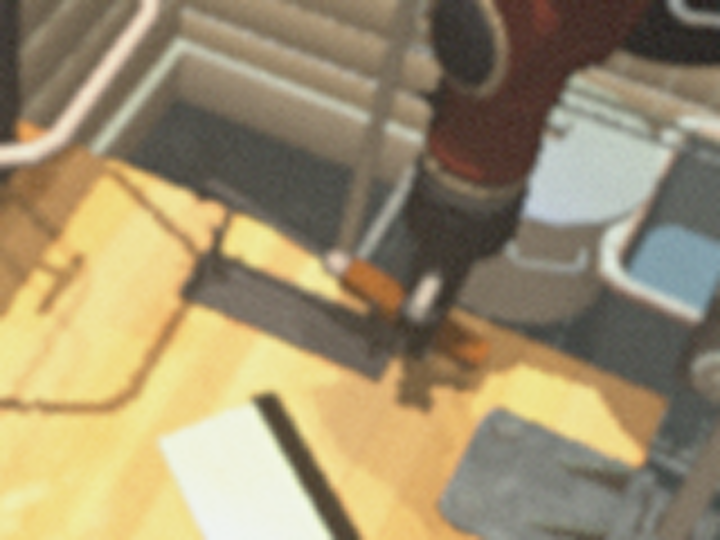

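The nose is rising as planned, at about 20° with 15 N on the fork. I'll lower further.

Emit:
move_arm(
  deltas=[0,0,0,-3,0,0,0,0,-6,0,0,0,0,-9,0,0,0,0,-11,0,0,0,0,-11,0],
  squeeze=20,
)

```text
t: 6.45
ee_pos: [0.3769, -0.2496, 0.022]
eef_rot: [-1.569, 0.002, 1.598]
ft_force: [-2.7, 2.1, 12.3]
opening: 0.0235
```

Run:
```python
from h import *
s=get_state();print(s['t'],np.round(s['ee_pos'],4),np.degrees(s['eef_rot']),s['opening'],s['ft_force'],s['ft_torque'])
p,d=capture('scene');cv2.imwrite('pics/s7.png',cv2.resize(p[150:270,320:480,::-1],None,fx=4.5,fy=4.5,interpolation=cv2.INTER_CUBIC));np.savez('pics/s7.npz',p=p,d=d)
p,d=capture('wrist');cv2.imwrite('pics/w7.png',p[:,:,::-1])
```

```text
6.45 [ 0.3769 -0.2496  0.022 ] [-89.8925808    0.09758476  91.5317321 ] 0.023474721362772694 [-2.68703728  2.13655436 12.33140152] [ 0.3150248  -0.03484621  0.07186176]
```

View pics/s7.png

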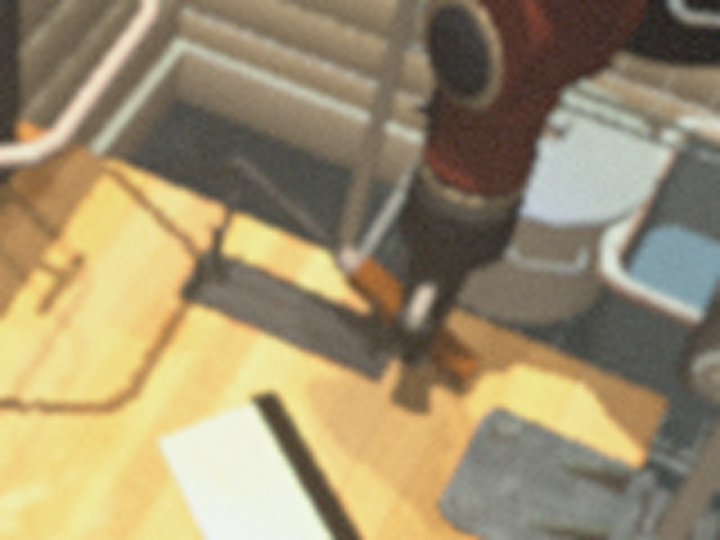

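View pics/w7.png

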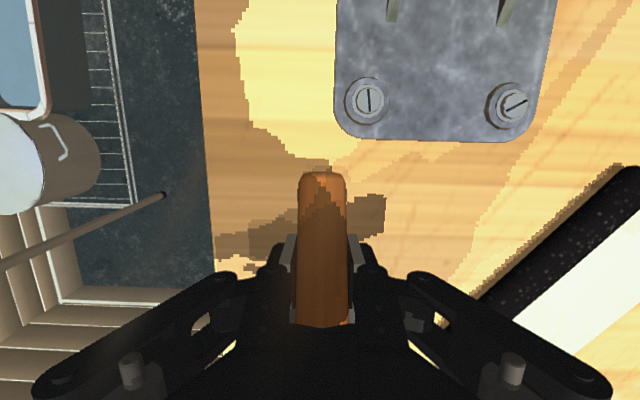

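The nose is clearly up now. I'll tighten to 120 N to lock the tilt, lift clear and measure the angle.

Emit:
move_arm(
  deltas=[0,0,0,0,0,0,0,0,0,0,0,0,0,20,0,0,0,0,50,0,0,0,0,90,0],
  squeeze=120,
)

```text
t: 7.05
ee_pos: [0.3761, -0.249, 0.1116]
eef_rot: [-1.566, -0.0, 1.598]
ft_force: [0.5, 0.0, -1.0]
opening: 0.0225
```

Emit:
move_arm(
  deltas=[0,0,0,40,0,0,0,0,80,0,0,0,0,100,0,0,0,0,100,0,0,0,0,100,0],
)

```text
t: 7.55
ee_pos: [0.3757, -0.2487, 0.2109]
eef_rot: [-1.565, -0.001, 1.598]
ft_force: [-0.5, -0.1, -2.3]
opening: 0.0225
```

Run:
```python
from h import *
s=get_state();print(s['t'],np.round(s['ee_pos'],4),np.degrees(s['eef_rot']),s['opening'],s['ft_force'],s['ft_torque'])
for n in('scene','top'):
    p,d=capture(n);cv2.imwrite(f'pics/{n}8.png',p[:,:,::-1]);np.savez(f'pics/{n}8.npz',p=p,d=d,pos=s['ee_pos'],rot=s['eef_rot'])
a=cv2.imread('pics/scene8.png')[100:240,300:460];b=cv2.imread('pics/top8.png')[120:280,280:420]
cv2.imwrite('pics/s8c.png',cv2.resize(a,None,fx=4.2,fy=4.2,interpolation=cv2.INTER_CUBIC));cv2.imwrite('pics/t8c.png',cv2.resize(b,None,fx=3.7,fy=3.7,interpolation=cv2.INTER_CUBIC))
```

```text
7.55 [ 0.3757 -0.2487  0.2109] [-8.96622677e+01 -4.63855310e-02  9.15501754e+01] 0.022478828834354637 [-0.4723721  -0.13646364 -2.28311643] [0.03698835 0.06249839 0.03940791]
```

View pics/s8c.png

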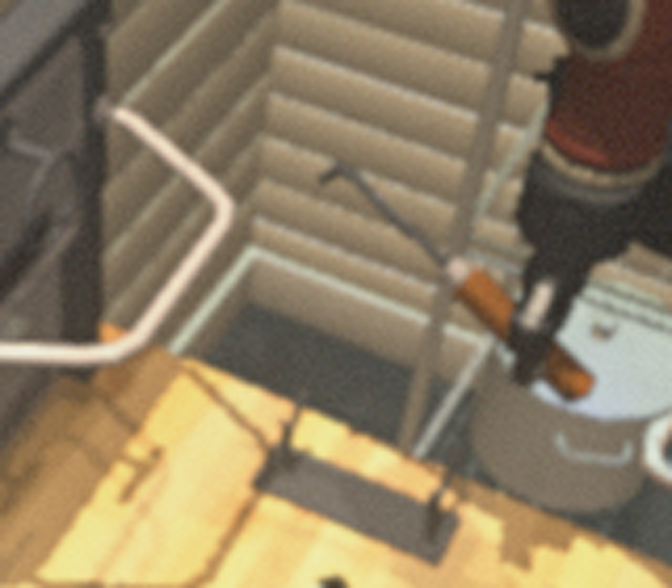

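View pics/t8c.png

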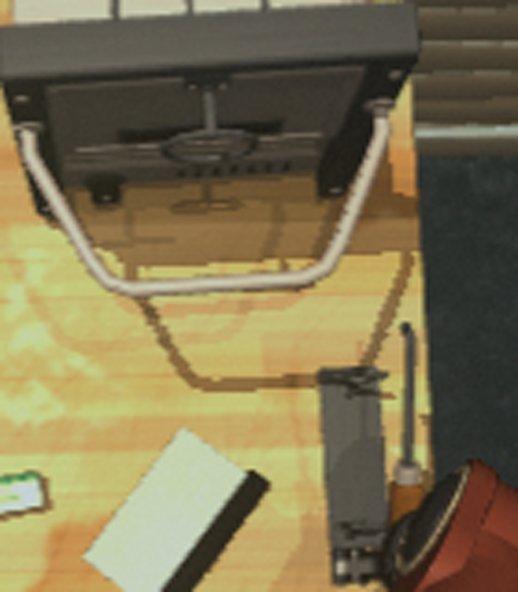

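In the scene crop the hook's corner is at about (340,168), the beak tip at (324,180) and the ferrule at (457,268). In the top crop the corner is at (406,325) and the ferrule at (409,468). I'll triangulate these.

Run:
```python
from h import *
q=lambda u,v:(300+u/4.2,100+v/4.2)
o=lambda u,v:(280+u/3.7,120+v/3.7)
X=tri(P['scene'],[q(340,168),q(450,260),q(457,268)],P['top'],[o(406,326),o(409,462),o(409,470)]);print(X.round(4))
d=X[0]-X[2];print('pitch',np.degrees(np.arctan2(d[2],np.hypot(d[0],d[1]))),'yaw',np.degrees(np.arctan2(d[1],d[0])))
S=np.load('pics/scene8.npz');T=np.load('pics/top8.npz')
print(dep(P['scene'],np.round([q(340,170),q(400,220),q(457,268),q(490,300),q(580,380)]),S['d']).round(3).tolist())
print(dep(P['top'],np.round([o(406,328),o(408,400),o(409,468),o(405,500)]),T['d']).round(3).tolist())
s=get_state();g=np.array(s['ee_pos'])+[0,0,.019]
for th in(25,30,35):
  a=np.radians(th);print(th,'corner pred',g+[ (165+17)*1e-3*np.cos(a),.005,182e-3*np.sin(a)], 'ferr',g+[(60+17)*1e-3*np.cos(a),0,77e-3*np.sin(a)])
```

```text
[[ 0.5338 -0.2434  0.3235  0.0096]
 [ 0.4449 -0.2481  0.2788  0.0027]
 [ 0.4393 -0.2487  0.2738  0.003 ]]
pitch 27.707014869625446 yaw 3.1876858551663303
[[0.529, -0.244, 0.324], [0.482, -0.242, 0.302], [0.435, -0.241, 0.281], [0.409, -0.241, 0.267], [0.339, -0.244, 0.226]]
[[0.536, -0.243, 0.324], [0.489, -0.245, 0.301], [0.443, -0.249, 0.28], [0.42, -0.244, 0.271]]
25 corner pred [ 0.54003145 -0.24332635  0.30583859] ferr [ 0.44486913 -0.24832635  0.26146367]
30 corner pred [ 0.53270005 -0.24332635  0.31992207] ferr [ 0.44176738 -0.24832635  0.26742207]
35 corner pred [ 0.5241691  -0.24332635  0.33331298] ferr [ 0.43815814 -0.24832635  0.27308745]
```

The hook sits at about 27° nose-up and is firmly held. Next I need the ring, so I'll zoom both fixed cameras on the door.

Run:
```python
from h import *
acc={}
for n,b in(('top',(130,175,310,385)),('scene',(110,190,270,350))):
    A=np.mean([np.load(f'pics/{n}{i}.npz')['p'].astype(float) for i in(0,8)],0)
    a=A[b[0]:b[1],b[2]:b[3],::-1];a=np.clip((a-20)*2.2,0,255).astype(np.uint8);print(a.shape)
    cv2.imwrite(f'pics/{n}r.png',cv2.resize(a,None,fx=8 if n=='scene' else 10,fy=7 if n=='scene' else 10,interpolation=cv2.INTER_CUBIC))
```

```text
(45, 75, 3)
(80, 80, 3)
```

View pics/topr.png

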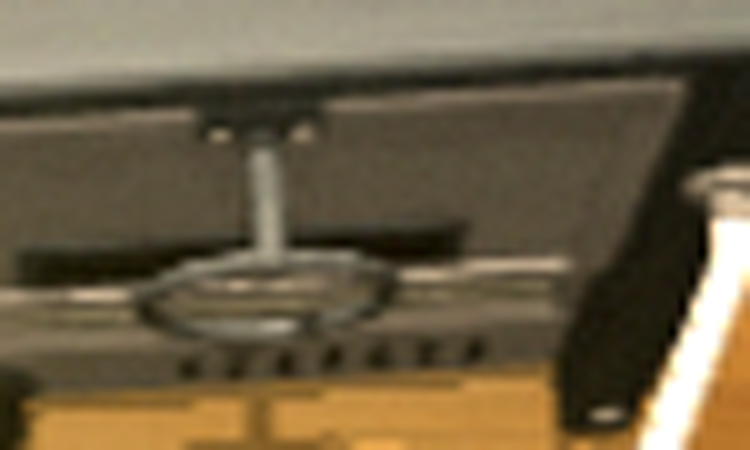

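View pics/scener.png

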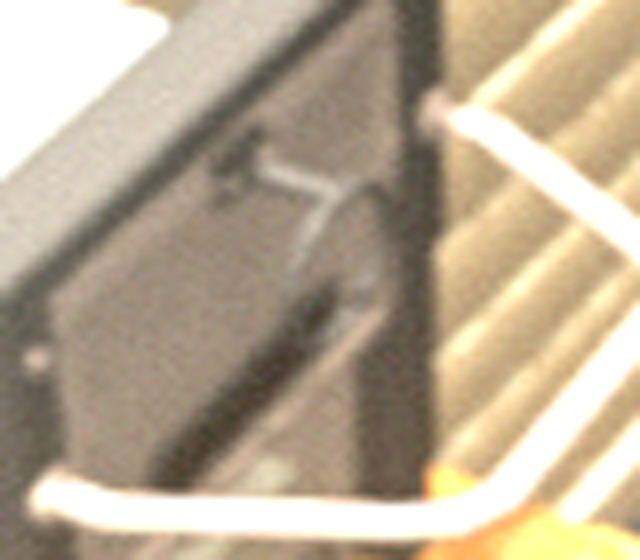

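Run:
```python
from h import *
o=lambda u,v:(310+(u+.5)/10-.5,130+(v+.5)/10-.5)
q=lambda u,v:(270+(u+.5)/8-.5,110+(v+.5)/7-.5)
def onx(c,uv,x):
    oo,d=ray(c,uv);return oo+d*((x-oo[0])/d[:,0])[:,None]
print('cam',ray(P['top'],[(300,200)])[0],ray(P['scene'],[(300,200)])[0])
for x in(.668,.671,.674):
    print(x,'low',onx(P['top'],[o(258,331)],x).round(4),'top',onx(P['top'],[o(268,256)],x).round(4),'L/R',onx(P['top'],[o(141,300),o(391,280)],x).round(4).tolist())
    print('scene',onx(P['scene'],[q(330,325),q(365,182),q(292,275),q(388,235)],x).round(4).tolist())
print('tri low',tri(P['top'],[o(258,331)],P['scene'],[q(330,325)]),'arm joint',tri(P['top'],[o(268,250)],P['scene'],[q(340,190)]))
T=np.load('pics/top0.npz')['d'];S=np.load('pics/scene0.npz')['d']
print(dep(P['top'],np.round([o(258,328),o(268,257),o(145,300),o(388,282),o(265,160)]),T).round(3).tolist())
# door plane/ rail: straight part centre by depth + colour
p=np.load('pics/top0.npz')['p'].astype(int);v,u=np.mgrid[180:205,300:370]
D=dep(P['top'],np.c_[u.ravel(),v.ravel()],T);m=(D[:,2]>.295)&(D[:,2]<.325)&(D[:,0]<.60);R=D[m];A=R[(R[:,1]<-.06)&(R[:,1]>-.16)];print(len(A),np.median(A,0),np.polyfit(A[:,1],A[:,0],1),A[:,0].mean(),np.percentile(A[:,2],[5,50,95]))
# door face: frame posts front
```

```text
cam [ 0.37230168 -0.05019297  1.34022528] [0.26133541 0.54567148 0.98149525]
0.668 low [[ 0.668  -0.1052  0.3092]] top [[ 0.668  -0.1046  0.3775]] L/R [[0.668, -0.0731, 0.3407], [0.668, -0.1375, 0.3544]]
scene [[0.668, -0.0967, 0.3101], [0.668, -0.1192, 0.3647], [0.668, -0.074, 0.3518], [0.668, -0.1344, 0.3285]]
0.671 low [[ 0.671  -0.1057  0.2988]] top [[ 0.671  -0.1052  0.3678]] L/R [[0.671, -0.0733, 0.3306], [0.671, -0.1384, 0.3444]]
scene [[0.671, -0.1015, 0.3052], [0.671, -0.1241, 0.3601], [0.671, -0.0785, 0.3471], [0.671, -0.1395, 0.3236]]
0.674 low [[ 0.674  -0.1063  0.2883]] top [[ 0.674  -0.1057  0.358 ]] L/R [[0.674, -0.0736, 0.3205], [0.674, -0.1393, 0.3344]]
scene [[0.674, -0.1062, 0.3002], [0.674, -0.129, 0.3556], [0.674, -0.0831, 0.3425], [0.674, -0.1445, 0.3188]]
tri low [[ 0.67167112 -0.10513202  0.30148009  0.00294891]] arm joint [[ 0.67069588 -0.10554869  0.36957464  0.00270946]]
[[0.673, -0.105, 0.299], [0.673, -0.105, 0.364], [0.666, -0.074, 0.342], [0.67, -0.137, 0.344], [0.694, -0.105, 0.371]]
170 [ 0.57567842 -0.10966708  0.3089898 ] [-0.04542368  0.57085899] 0.5758533427332773 [0.3047223  0.3089898  0.31213592]
```

Both views put the ring's low point at about (.671, -.1055, .298). The rail's middle is at about (.5757, -.110) with its underside at .298. With the hook at 30°, the seat is TCP + (155, 5, 100) mm and the beak tip is TCP + (170, 5, 89) mm. I'll line up in front of the rail first, low and level with the ring in y.

Emit:
move_arm(
  deltas=[0,0,20,-15,0,0,0,55,-30,0,0,0,95,-45,0,0,0,128,-46,0,0,0,138,-46,0],
)

```text
t: 8.15
ee_pos: [0.3733, -0.1064, 0.162]
eef_rot: [-1.557, -0.006, 1.604]
ft_force: [-1.0, -0.6, -1.7]
opening: 0.0228
```

Run:
```python
from h import *
s=get_state();print(s['t'],np.round(s['ee_pos'],4),np.degrees(s['eef_rot']),s['opening'],s['ft_force'],s['ft_torque'])
for n in('scene','top'):
    p,d=capture(n);np.savez(f'pics/{n}9.npz',p=p,d=d,pos=s['ee_pos'],rot=s['eef_rot'])
    b=(90,230,260,420) if n=='scene' else (120,280,270,430)
    cv2.imwrite(f'pics/{n}9c.png',cv2.resize(p[b[0]:b[1],b[2]:b[3],::-1],None,fx=4,fy=4,interpolation=cv2.INTER_CUBIC))
```

```text
8.15 [ 0.3733 -0.1064  0.162 ] [-89.18412569  -0.31949829  91.88320513] 0.022785467852009435 [-0.9874083  -0.58615595 -1.66028426] [-0.01321936  0.05938206 -0.01185321]
```

View pics/scene9c.png

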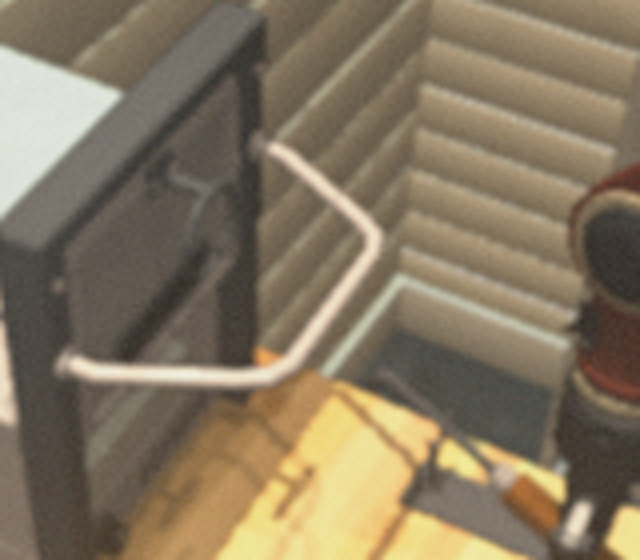

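View pics/top9c.png

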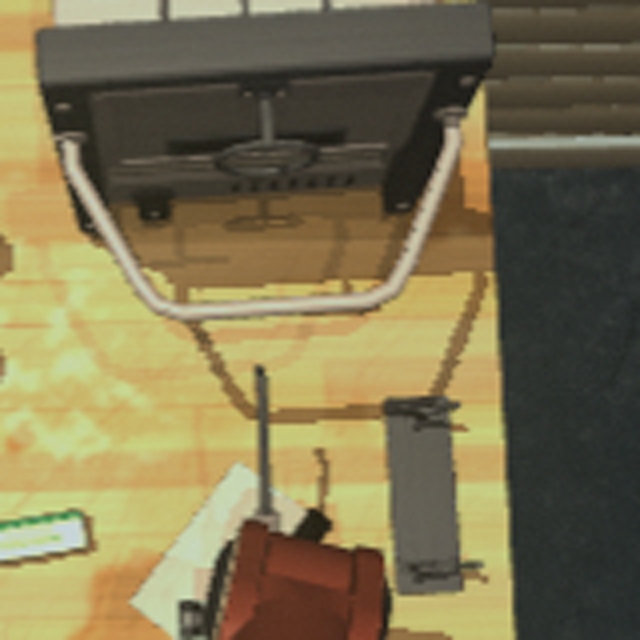

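The hook points at the ring. In the top crop its corner is at (260,369) and the ring at (265,155). I'll check the offset from TCP to the corner again.

Run:
```python
from h import *
S=np.load('pics/scene9.npz');T=np.load('pics/top9.npz')
k=lambda u,v,x,y:(x+(u+.5)/4-.5,y+(v+.5)/4-.5)
X=tri(P['scene'],[k(386,373,260,90),k(497,477,260,90)],P['top'],[k(260,370,270,120),k(266,520,270,120)]);print(X.round(4))
d=X[0]-X[1];print('pitch',np.degrees(np.arctan2(d[2],np.hypot(d[0],d[1]))),'yaw',np.degrees(np.arctan2(d[1],d[0])))
print((X[0,:3]-S['pos']).round(4),'end rel')
print(dep(P['scene'],np.round([k(388,376,260,90),k(440,425,260,90),k(490,468,260,90)]),S['d']).round(3).tolist())
print(dep(P['top'],np.round([k(260,373,270,120),k(263,440,270,120),k(265,500,270,120)]),T['d']).round(3).tolist())
print(get_state()['ee_pos'],get_state()['eef_rot'])
```

```text
[[ 5.338e-01 -1.021e-01  2.752e-01  9.300e-03]
 [ 4.404e-01 -1.048e-01  2.205e-01  3.000e-04]]
pitch 30.334715641942626 yaw 1.6435359196133374
[0.1606 0.0043 0.1132] end rel
[[0.524, -0.098, 0.278], [0.484, -0.1, 0.252], [0.446, -0.102, 0.228]]
[[0.536, -0.102, 0.275], [0.492, -0.101, 0.257], [0.452, -0.104, 0.232]]
[ 0.37454714 -0.10883171  0.16293284] [-1.55979065 -0.00339906  1.60154354]
```

The angle is 30° and the geometry agrees. I'll slide the hook in under the rail along its own slope.

Emit:
move_arm(
  deltas=[0,15,0,0,0,0,30,0,2,0,0,45,0,8,0,0,58,0,15,0,0,66,0,20,0],
)

```text
t: 8.75
ee_pos: [0.4417, -0.1109, 0.1829]
eef_rot: [-1.56, -0.002, 1.599]
ft_force: [0.1, 0.2, -2.3]
opening: 0.0221
```

Run:
```python
from h import *
s=get_state();print(s['t'],np.round(s['ee_pos'],4),np.degrees(s['eef_rot']),s['opening'],s['ft_force'],s['ft_torque'])
X=s['ee_pos'][0];print('Z bound',-.0655+.5774*X)
```

```text
8.75 [ 0.4417 -0.1109  0.1829] [-89.40391434  -0.12888398  91.60772738] 0.022077686674557288 [ 0.11218501  0.20496171 -2.34451456] [-0.0712818   0.08717373 -0.03145205]
Z bound 0.1895099487754029
```

Emit:
move_arm(
  deltas=[0,9,0,5,0,0,18,0,11,0,0,27,0,16,0,0,36,0,22,0,0,36,0,22,0],
)

```text
t: 9.25
ee_pos: [0.4795, -0.1112, 0.2057]
eef_rot: [-1.563, -0.002, 1.599]
ft_force: [0.4, -0.3, -1.2]
opening: 0.0224
```

Run:
```python
from h import *
s=get_state();print(s['t'],np.round(s['ee_pos'],4),np.degrees(s['eef_rot']),s['opening'],s['ft_force'],s['ft_torque'])
for n in('scene','top'):
    p,d=capture(n);np.savez(f'pics/{n}10.npz',p=p,d=d,pos=s['ee_pos'],rot=s['eef_rot'])
    b=(110,190,270,390) if n=='scene' else (130,240,290,400)
    a=np.clip((p[b[0]:b[1],b[2]:b[3],::-1].astype(float)-15)*1.8,0,255).astype(np.uint8)
    cv2.imwrite(f'pics/{n}10c.png',cv2.resize(a,None,fx=6 if n=='scene' else 5.4,fy=6 if n=='scene' else 5.4,interpolation=cv2.INTER_CUBIC))
```

```text
9.25 [ 0.4795 -0.1112  0.2057] [-89.57655234  -0.09444135  91.61344198] 0.022410380037431222 [ 0.42324476 -0.25850632 -1.23038479] [-0.00175283  0.06622703  0.02095343]
```

View pics/scene10c.png

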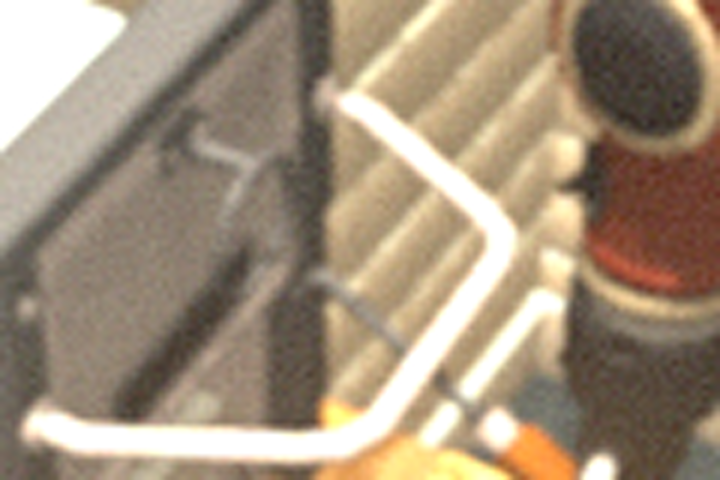

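View pics/top10c.png

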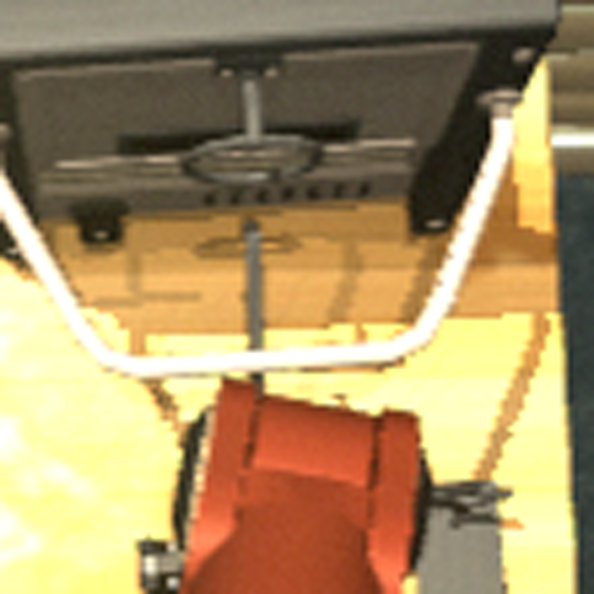

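The hook is through under the rail, with its nose at (250,222) in the top crop and the ring at (253,155). I'll check two clearances by depth: the wrist against the rail, and the nose end against the ring.

Run:
```python
from h import *
S=np.load('pics/scene10.npz');T=np.load('pics/top10.npz')
v,u=np.mgrid[195:240,320:380];X=dep(P['top'],np.c_[u.ravel(),v.ravel()],T['d']);p=T['p'][195:240,320:380].reshape(-1,3).astype(int)
m=(X[:,2]>.2)&(p[:,0]>1.8*p[:,2])&(T['d'][195:240,320:380].ravel()>0)
A=X[m];i=A[:,0].argmax();print('wrist front',np.percentile(A[:,0],[90,99.5]),A[i],A[:,2].min())
k=lambda u,v,x,y,f:(x+(u+.5)/f-.5,y+(v+.5)/f-.5)
a=k(251,220,290,130,5.4);b=k(316,272,270,110,6)
t=tri(P['top'],[a],P['scene'],[b]);print(t,(t[0,:3]-T['pos']))
print(dep(P['top'],np.round([a,k(253,226,290,130,5.4),k(254,280,290,130,5.4)]),T['d']),dep(P['scene'],np.round([b,k(325,280,270,110,6),k(370,315,270,110,6)]),S['d']))
```

```text
wrist front [0.50703737 0.52291196] [ 0.56995239 -0.10516092  0.28555651] 0.2801968557774832
[[ 0.64092101 -0.10668062  0.32032408  0.00547032]] [0.16141012 0.00449083 0.11463723]
[[ 7.30212098e-01 -1.23195420e-01 -6.45310343e-04]
 [ 6.45280272e-01 -1.06356863e-01  3.07135461e-01]
 [ 6.17214769e-01 -1.08131541e-01  3.08761144e-01]] [[ 0.63906894 -0.10734569  0.31920424]
 [ 0.63116184 -0.10447281  0.32148158]
 [ 0.61033507 -0.10675708  0.30813313]]
```

Measured end offset (161, 4, 115) matches the model. The wrist front sits 43 mm ahead of the TCP, which stays clear of the rail. I'll take the beak over the ring's lower wire.

Emit:
move_arm(
  deltas=[0,6,0,5,0,0,13,0,9,0,0,21,0,13,0,0,30,0,16,0,0,36,0,16,0],
)

```text
t: 9.85
ee_pos: [0.5148, -0.111, 0.2213]
eef_rot: [-1.561, -0.002, 1.599]
ft_force: [0.5, -1.0, -2.0]
opening: 0.0225
```

Run:
```python
from h import *
s=get_state();print(s['t'],np.round(s['ee_pos'],4),np.degrees(s['eef_rot']),s['opening'],s['ft_force'],s['ft_torque'])
for n in('scene','top'):
    p,d=capture(n);np.savez(f'pics/{n}11.npz',p=p,d=d,pos=s['ee_pos'],rot=s['eef_rot'])
    b=(110,190,270,390) if n=='scene' else (130,240,290,400)
    a=np.clip((p[b[0]:b[1],b[2]:b[3],::-1].astype(float)-15)*1.8,0,255).astype(np.uint8)
    cv2.imwrite(f'pics/{n}11c.png',cv2.resize(a,None,fx=6 if n=='scene' else 5.4,fy=6 if n=='scene' else 5.4,interpolation=cv2.INTER_CUBIC))
```

```text
9.85 [ 0.5148 -0.111   0.2213] [-89.46320399  -0.11477368  91.61515676] 0.022497742765988236 [ 0.4603416  -0.95651759 -2.01808406] [-0.02210949 -0.00993872  0.01078078]
```

View pics/scene11c.png

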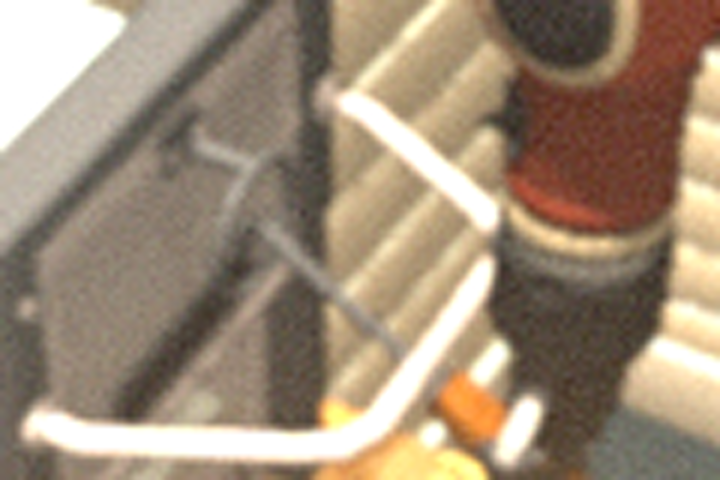

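View pics/top11c.png

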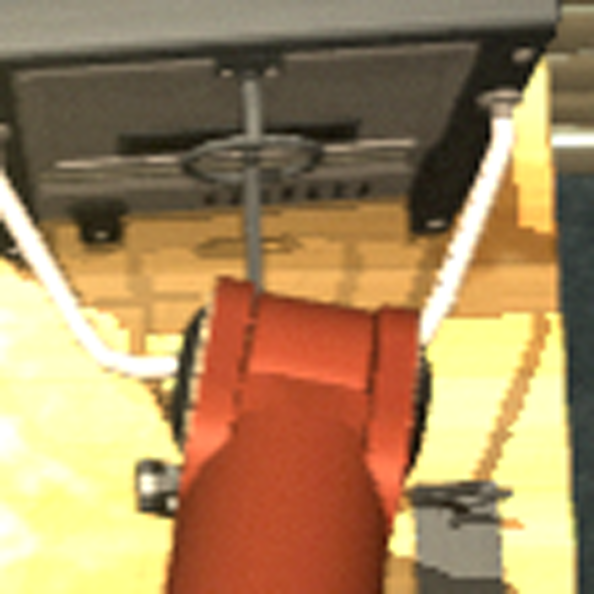

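No contact force, and the nose is inside the ring at (252,150) in the top crop. I'll lower until the bar rests on the ring's wire, watching the force.

Emit:
move_arm(
  deltas=[0,0,0,-4,0,0,0,0,-8,0,0,0,0,-12,0,0,0,0,-16,0,0,0,0,-20,0],
)

```text
t: 10.45
ee_pos: [0.5141, -0.1108, 0.2002]
eef_rot: [-1.56, -0.002, 1.599]
ft_force: [-0.0, 0.6, -1.7]
opening: 0.0226
```

Run:
```python
from h import *
s=get_state();print(s['t'],np.round(s['ee_pos'],4),np.degrees(s['eef_rot']),s['opening'],s['ft_force'],s['ft_torque'])
for n in('scene','top'):
    p,d=capture(n);np.savez(f'pics/{n}12.npz',p=p,d=d,pos=s['ee_pos'],rot=s['eef_rot'])
    b=(110,190,270,390) if n=='scene' else (130,240,290,400)
    a=np.clip((p[b[0]:b[1],b[2]:b[3],::-1].astype(float)-15)*1.8,0,255).astype(np.uint8)
    cv2.imwrite(f'pics/{n}12c.png',cv2.resize(a,None,fx=6 if n=='scene' else 5.4,fy=6 if n=='scene' else 5.4,interpolation=cv2.INTER_CUBIC))
```

```text
10.45 [ 0.5141 -0.1108  0.2002] [-89.36936414  -0.13431682  91.62586049] 0.02256182533219531 [-0.01291194  0.59976067 -1.6701779 ] [0.00895396 0.06678952 0.01478741]
```

View pics/scene12c.png

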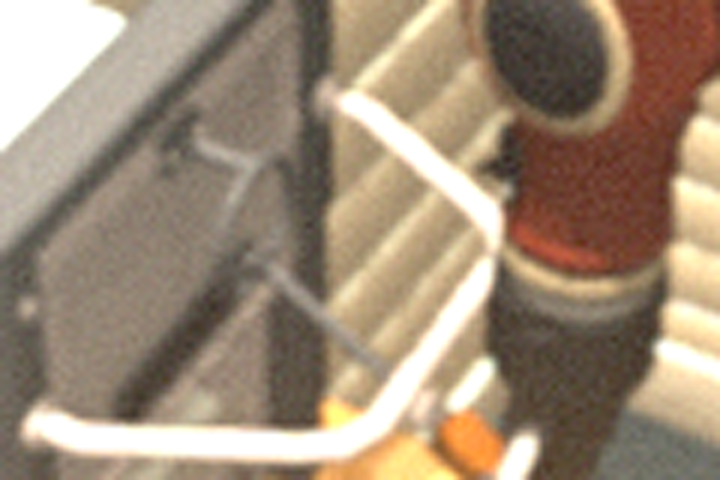

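Emit:
move_arm(
  deltas=[0,0,0,-3,0,0,0,0,-6,0,0,0,0,-9,0,0,0,0,-12,0,0,0,0,-15,0],
)

```text
t: 11.05
ee_pos: [0.5149, -0.1108, 0.1852]
eef_rot: [-1.561, -0.002, 1.599]
ft_force: [1.8, 0.6, -0.2]
opening: 0.0224
```

Run:
```python
from h import *
s=get_state();print(s['t'],np.round(s['ee_pos'],4),np.degrees(s['eef_rot']),s['opening'],s['ft_force'],s['ft_torque'])
for n in('scene',):
    p,d=capture(n);np.savez(f'pics/{n}13.npz',p=p,d=d,pos=s['ee_pos'],rot=s['eef_rot'])
    b=(110,190,270,390)
    a=np.clip((p[b[0]:b[1],b[2]:b[3],::-1].astype(float)-15)*1.8,0,255).astype(np.uint8)
    cv2.imwrite(f'pics/{n}13c.png',cv2.resize(a,None,fx=6,fy=6,interpolation=cv2.INTER_CUBIC))
```

```text
11.05 [ 0.5149 -0.1108  0.1852] [-89.45640214  -0.12534392  91.62420265] 0.022395266577369476 [ 1.77561017  0.61589302 -0.19610713] [ 0.01212536 -0.46552267  0.00052217]
```

View pics/scene13c.png

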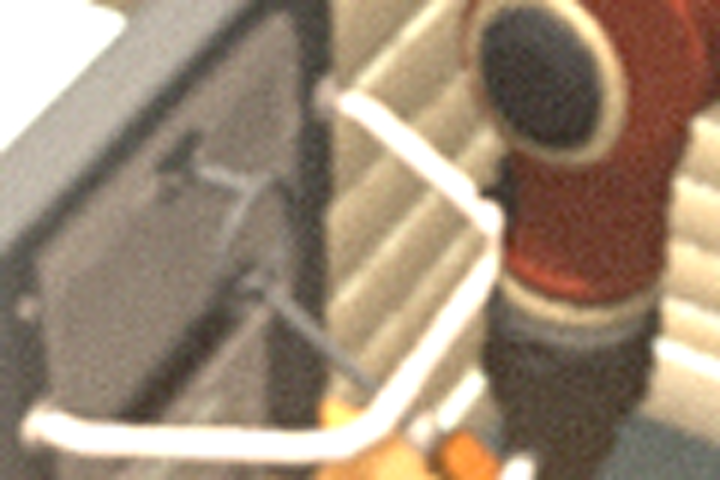

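The door is following: its bracket moved from (180,130) to (180,150) and the force is light (≈2 N). I'll keep easing it down at 40 mm/s.

Emit:
move_arm(
  deltas=[0,1,0,-4,0,0,1,0,-8,0,0,1,0,-12,0,0,1,0,-16,0,0,1,0,-20,0],
)

```text
t: 11.6
ee_pos: [0.5159, -0.1108, 0.1644]
eef_rot: [-1.561, -0.002, 1.599]
ft_force: [3.3, -0.7, -0.2]
opening: 0.0229
```

Emit:
move_arm(
  deltas=[0,0,0,-4,0,0,0,0,-8,0,0,0,0,-12,0,0,0,0,-16,0,0,0,0,-20,0],
)

```text
t: 12.1
ee_pos: [0.5161, -0.1108, 0.1442]
eef_rot: [-1.561, -0.002, 1.599]
ft_force: [2.1, -0.5, 1.1]
opening: 0.0226
```

Emit:
move_arm(
  deltas=[0,0,0,-4,0,0,0,0,-8,0,0,0,0,-12,0,0,0,0,-16,0,0,0,0,-20,0],
)

```text
t: 12.6
ee_pos: [0.5162, -0.1108, 0.1239]
eef_rot: [-1.562, -0.002, 1.599]
ft_force: [2.6, -0.4, -0.2]
opening: 0.0227
```

Run:
```python
from h import *
s=get_state();print(s['t'],np.round(s['ee_pos'],4),np.degrees(s['eef_rot']),s['opening'],s['ft_force'],s['ft_torque'])
for n in('scene',):
    p,d=capture(n);np.savez(f'pics/{n}14.npz',p=p,d=d,pos=s['ee_pos'],rot=s['eef_rot'])
    b=(110,240,250,390)
    a=np.clip((p[b[0]:b[1],b[2]:b[3],::-1].astype(float)-15)*1.8,0,255).astype(np.uint8)
    cv2.imwrite(f'pics/{n}14c.png',cv2.resize(a,None,fx=4.5,fy=4.5,interpolation=cv2.INTER_CUBIC))
```

```text
12.6 [ 0.5162 -0.1108  0.1239] [-89.47552075  -0.12494097  91.62563252] 0.02267252096372586 [ 2.58175759 -0.36737421 -0.23242957] [-0.02224213 -0.6550568   0.02015236]
```

View pics/scene14c.png

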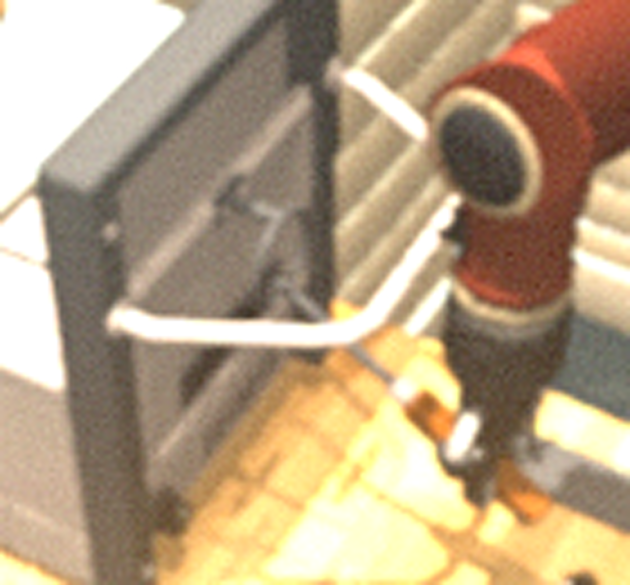

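Emit:
move_arm(
  deltas=[0,0,0,-4,0,0,0,0,-8,0,0,0,0,-12,0,0,0,0,-16,0,0,0,0,-20,0],
)

```text
t: 13.15
ee_pos: [0.5161, -0.1108, 0.103]
eef_rot: [-1.561, -0.002, 1.599]
ft_force: [2.3, -0.1, 1.2]
opening: 0.0227
```

Emit:
move_arm(
  deltas=[0,0,0,-3,0,0,0,0,-6,0,0,0,0,-9,0,0,0,0,-12,0,0,0,0,-15,0],
)

```text
t: 13.65
ee_pos: [0.5162, -0.1108, 0.0879]
eef_rot: [-1.561, -0.002, 1.599]
ft_force: [3.0, -0.4, 0.8]
opening: 0.0224
```

Emit:
move_arm(
  deltas=[0,0,0,-2,0,0,0,0,-4,0,0,0,0,-5,0,0,0,0,-7,0,0,0,0,-8,0],
)

```text
t: 14.15
ee_pos: [0.5162, -0.1108, 0.0797]
eef_rot: [-1.561, -0.002, 1.599]
ft_force: [2.9, -1.4, 2.2]
opening: 0.0223
```

Run:
```python
from h import *
s=get_state();print(s['t'],np.round(s['ee_pos'],4),np.degrees(s['eef_rot']),s['opening'],s['ft_force'],s['ft_torque'])
for n in('scene','top'):
    p,d=capture(n);np.savez(f'pics/{n}15.npz',p=p,d=d,pos=s['ee_pos'],rot=s['eef_rot'])
    b=(110,240,250,390) if n=='scene' else (130,240,290,400)
    a=np.clip((p[b[0]:b[1],b[2]:b[3],::-1].astype(float)-15)*1.8,0,255).astype(np.uint8)
    cv2.imwrite(f'pics/{n}15c.png',cv2.resize(a,None,fx=4.5,fy=4.5,interpolation=cv2.INTER_CUBIC))
```

```text
14.15 [ 0.5162 -0.1108  0.0797] [-89.4631668   -0.12792867  91.61931911] 0.022279470521591186 [ 2.94473776 -1.44975196  2.15191358] [-0.02921201 -0.7223896  -0.04284656]
```

View pics/scene15c.png

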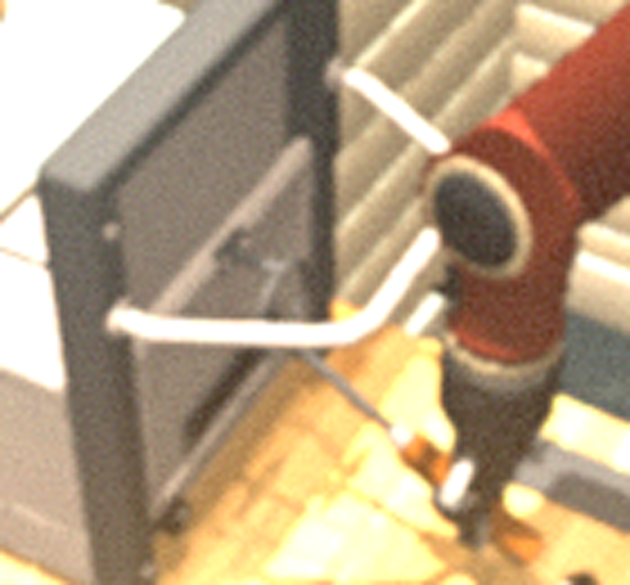

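View pics/top15c.png

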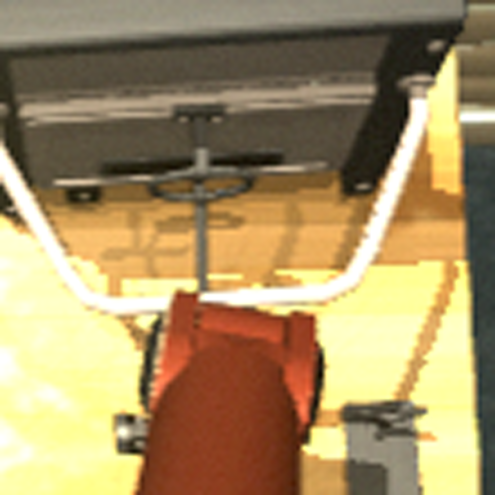

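Force is still light, so the door is not yet on its stop. I'll go on slowly.

Emit:
move_arm(
  deltas=[0,0,0,-1,0,0,0,0,-2,0,0,0,0,-3,0,0,0,0,-4,0,0,0,0,-5,0],
)

```text
t: 14.75
ee_pos: [0.5176, -0.1108, 0.0753]
eef_rot: [-1.565, -0.002, 1.599]
ft_force: [3.9, -0.1, 5.8]
opening: 0.0227
```

Emit:
move_arm(
  deltas=[0,0,0,-1,0,0,0,0,-2,0,0,0,0,-3,0,0,0,0,-4,0,0,0,0,-4,0],
)

```text
t: 15.25
ee_pos: [0.5195, -0.111, 0.0723]
eef_rot: [-1.569, -0.001, 1.6]
ft_force: [1.8, 1.1, 8.2]
opening: 0.0224
```

The vertical force climbed to about 8 N with a 4 mm step, which suggests the door is on its stop. I'll check by eye and by depth.

Run:
```python
from h import *
s=get_state();print(s['t'],np.round(s['ee_pos'],4),np.degrees(s['eef_rot']),s['opening'],s['ft_force'],s['ft_torque'])
for n in('scene','top'):
    p,d=capture(n);np.savez(f'pics/{n}16.npz',p=p,d=d,pos=s['ee_pos'],rot=s['eef_rot'])
    b=(110,240,250,390) if n=='scene' else (130,240,290,400)
    a=np.clip((p[b[0]:b[1],b[2]:b[3],::-1].astype(float)-15)*1.8,0,255).astype(np.uint8)
    cv2.imwrite(f'pics/{n}16c.png',cv2.resize(a,None,fx=4.5,fy=4.5,interpolation=cv2.INTER_CUBIC))
```

```text
15.25 [ 0.5195 -0.111   0.0723] [-8.99153354e+01 -5.87400639e-02  9.16524721e+01] 0.02244938315823141 [1.84016953 1.11273756 8.20466085] [ 0.05829291 -1.72009011  0.10142102]
```

View pics/scene16c.png

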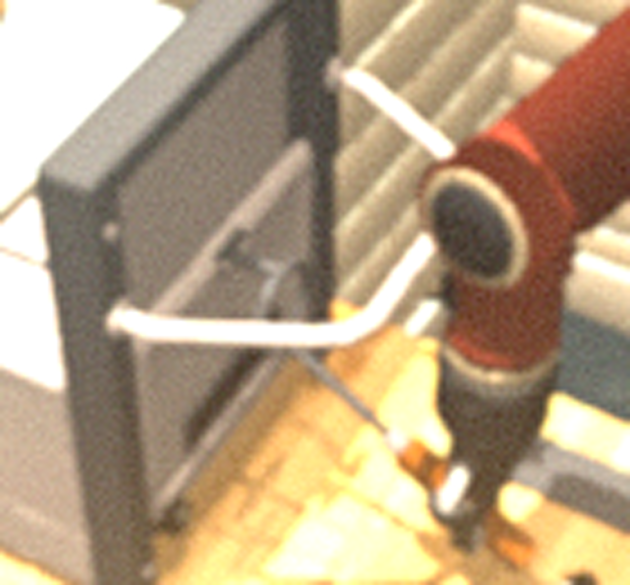

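View pics/top16c.png

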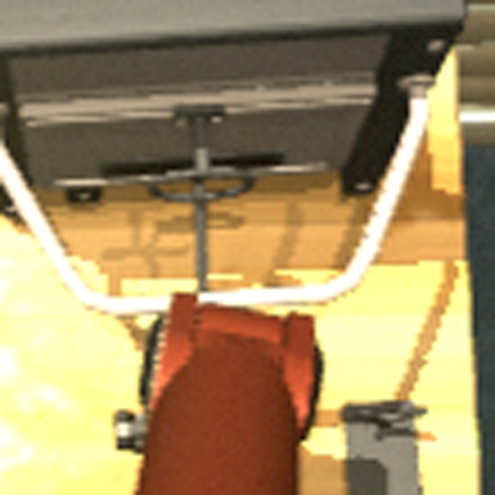

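Run:
```python
from h import *
def onx(c,uv,x):
    oo,d=ray(c,uv);return oo+d*((x-oo[0])/d[:,0])[:,None]
k=lambda u,v,x,y,f:(x+(u+.5)/f-.5,y+(v+.5)/f-.5)
print('bracket before',onx(P['top'],[k(262,128,310,130,10)],.709),'after',onx(P['top'],[k(199,112,290,130,4.5)],.709))
print('scene br before',onx(P['scene'],[k(180,130,270,110,6)],.705),'after',onx(P['scene'],[k(236,245,250,110,4.5)],.705))
print('ring low now',onx(P['top'],[k(200,199,290,130,4.5)],.671))
# sub-pixel check of door motion between 14,15,16 (phase correlation on door patch, top)
A=[np.load(f'pics/top{i}.npz')['p'][140:172,296:370].astype(np.float32).mean(2) for i in(15,16)]
print(cv2.phaseCorrelate(A[0],A[1]))
A=[np.load(f'pics/scene{i}.npz')['p'][150:180,285:312].astype(np.float32).mean(2) for i in(14,15,16)]
print(cv2.phaseCorrelate(A[0],A[1]),cv2.phaseCorrelate(A[1],A[2]))
```

```text
bracket before [[ 0.709      -0.10527764  0.35686058]] after [[ 0.709      -0.10465809  0.25083577]]
scene br before [[ 0.705      -0.10114422  0.37555804]] after [[ 0.705      -0.10760118  0.25398913]]
ring low now [[ 0.671      -0.10730157  0.17677358]]
((0.5819318623005998, 0.07072273957123443), 0.9618310855825742)
((5.616960893206197, -2.203736572771856), -0.10360918633731794) ((0.7368150173557861, 0.13391965831367258), 0.8954715010560589)
```

The ring's low point now measures .177 (text: .180). The door did not move between the last two looks while the force rose to 8 N, so it is on its stop. Next I'll unhook: rise straight up with a touch forward, then draw back.

Emit:
move_arm(
  deltas=[0,0,0,4,0,0,0,0,8,0,0,0,0,13,0,0,0,0,19,0,0,0,0,25,0],
)

```text
t: 15.85
ee_pos: [0.5182, -0.1109, 0.0972]
eef_rot: [-1.566, -0.002, 1.599]
ft_force: [-0.3, 0.2, -1.1]
opening: 0.0225
```

Run:
```python
from h import *
s=get_state();print(s['t'],np.round(s['ee_pos'],4),np.degrees(s['eef_rot']),s['opening'],s['ft_force'],s['ft_torque'])
for n in('scene','top'):
    p,d=capture(n);np.savez(f'pics/{n}17.npz',p=p,d=d,pos=s['ee_pos'],rot=s['eef_rot'])
    b=(110,240,250,390) if n=='scene' else (130,240,290,400)
    a=np.clip((p[b[0]:b[1],b[2]:b[3],::-1].astype(float)-15)*1.8,0,255).astype(np.uint8)
    cv2.imwrite(f'pics/{n}17c.png',cv2.resize(a,None,fx=4.5,fy=4.5,interpolation=cv2.INTER_CUBIC))
```

```text
15.85 [ 0.5182 -0.1109  0.0972] [-8.97417159e+01 -8.70864964e-02  9.16408850e+01] 0.022527163068395476 [-0.30417606  0.21217534 -1.13516263] [-0.00656142  0.0127113   0.03200326]
```

View pics/scene17c.png

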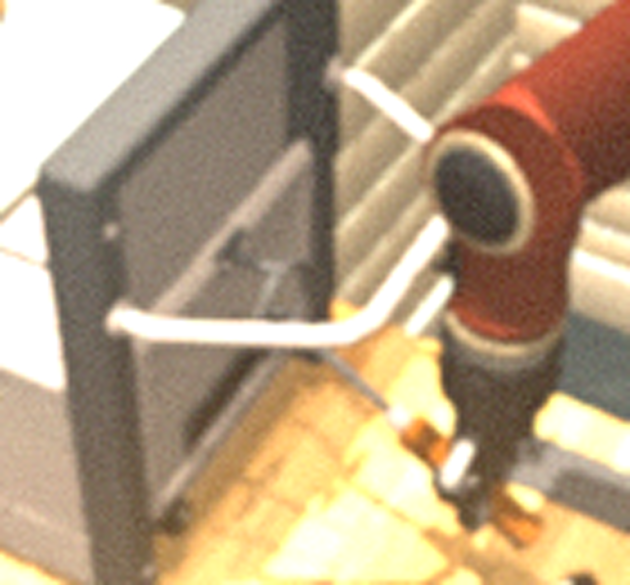

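View pics/top17c.png

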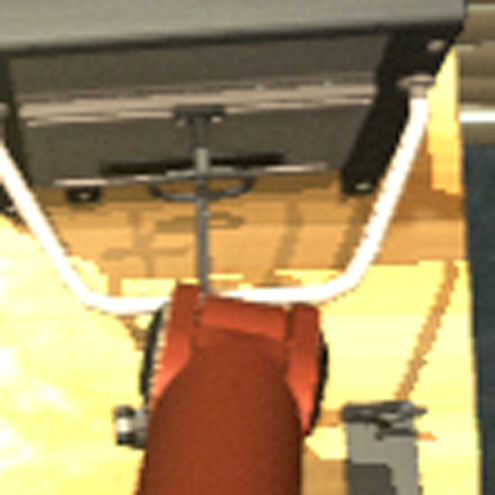

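The hook is free, with the force back to its weight, and the door bracket stayed at (198,112). I'll go up a little more, then back out.

Emit:
move_arm(
  deltas=[0,0,0,3,0,0,0,0,6,0,0,-8,0,7,0,0,-18,0,7,0,0,-28,0,7,0],
)

```text
t: 16.45
ee_pos: [0.49, -0.1111, 0.1049]
eef_rot: [-1.569, -0.001, 1.599]
ft_force: [-0.5, 0.1, -2.2]
opening: 0.0227
```

Emit:
move_arm(
  deltas=[0,-20,0,0,0,0,-45,0,0,0,0,-75,0,0,0,0,-105,0,0,0,0,-115,0,10,0],
)

```text
t: 16.95
ee_pos: [0.3686, -0.1105, 0.114]
eef_rot: [-1.56, -0.003, 1.598]
ft_force: [-0.1, 0.4, -1.2]
opening: 0.0223
```

Run:
```python
from h import *
s=get_state();print(s['t'],np.round(s['ee_pos'],4),np.degrees(s['eef_rot']),s['opening'],s['ft_force'],s['ft_torque'])
for n in('scene','top'):
    p,d=capture(n);np.savez(f'pics/{n}18.npz',p=p,d=d,pos=s['ee_pos'],rot=s['eef_rot'])
    b=(100,240,250,420) if n=='scene' else (120,280,270,430)
    a=np.clip((p[b[0]:b[1],b[2]:b[3],::-1].astype(float)-10)*1.3,0,255).astype(np.uint8)
    cv2.imwrite(f'pics/{n}18c.png',cv2.resize(a,None,fx=4,fy=4,interpolation=cv2.INTER_CUBIC))
```

```text
16.95 [ 0.3686 -0.1105  0.114 ] [-89.38902422  -0.16511921  91.54243106] 0.02229969441443011 [-0.11998383  0.43738696 -1.24536218] [-0.01775475  0.00692991  0.00908532]
```

View pics/scene18c.png

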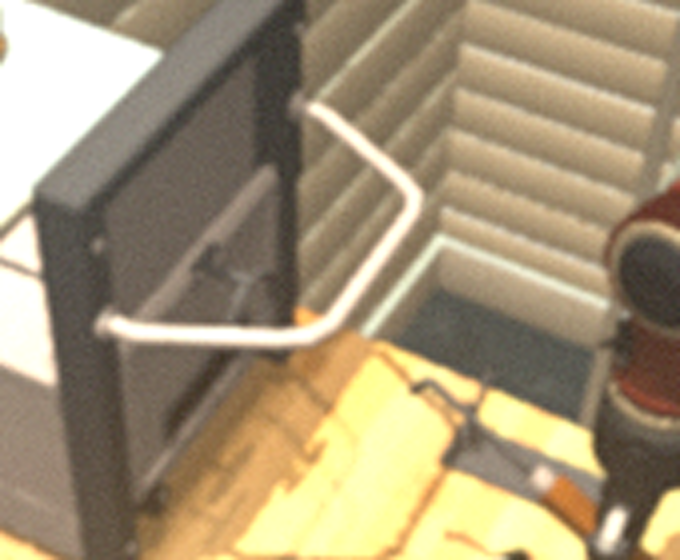

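View pics/top18c.png

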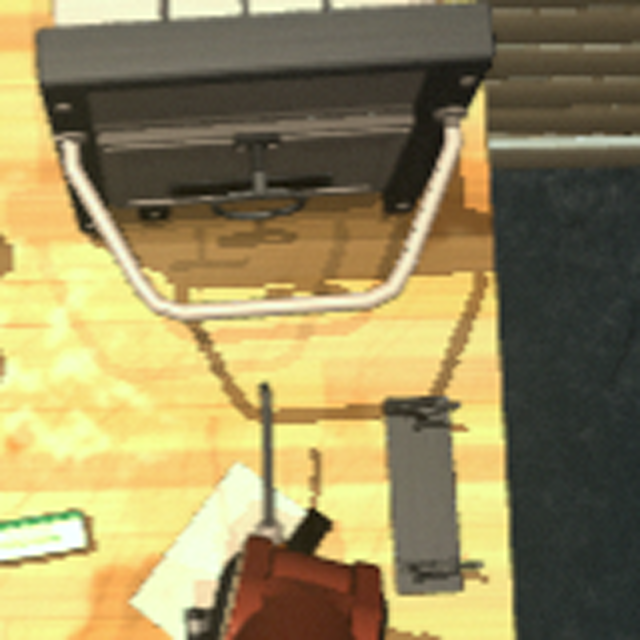

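The hook is out, and the door hangs shut. Corner at (420,386) scene / (264,387) top, ferrule at (543,477) / (267,530). I'll measure the hook's tilt now and check the door.

Run:
```python
from h import *
S=np.load('pics/scene18.npz');T=np.load('pics/top18.npz')
k=lambda u,v,x,y:(x+(u+.5)/4-.5,y+(v+.5)/4-.5)
X=tri(P['scene'],[k(420,385,250,100),k(541,475,250,100)],P['top'],[k(264,387,270,120),k(267,529,270,120)]);print(X.round(4))
d=X[0]-X[1];print('pitch',np.degrees(np.arctan2(d[2],np.hypot(d[0],d[1]))),'yaw',np.degrees(np.arctan2(d[1],d[0])))
print((X[:,:3]-S['pos']).round(4),'rel')
def onx(c,uv,x):
    oo,d=ray(c,uv);return oo+d*((x-oo[0])/d[:,0])[:,None]
print('ring low',onx(P['top'],[k(260,218,270,120)],.671))
A=[np.load(f'pics/top{i}.npz')['p'][140:165,296:370].astype(np.float32).mean(2) for i in(16,17,18)]
print(cv2.phaseCorrelate(A[0],A[1]),cv2.phaseCorrelate(A[1],A[2]))
print(get_state()['ee_pos'])
```

```text
[[ 0.5328 -0.1067  0.2188  0.0042]
 [ 0.4345 -0.1076  0.1813  0.0032]]
pitch 20.844671951441565 yaw 0.522656033191314
[[0.1642 0.0038 0.1047]
 [0.0658 0.0029 0.0673]] rel
ring low [[ 0.671      -0.10918465  0.17308347]]
((0.4946153899153103, 0.5197095120871396), 0.9987750338236491) ((0.4948923615168539, 0.4451924271665817), 0.9638063201904297)
[ 0.37242122 -0.11115147  0.11545096]
```

The ring's low point reads .173–.177 and the door image is unchanged since unhooking, so the door stayed shut. The hook is still about 25° nose-up. I'll go back over the rest, 10 mm ahead of its original place, so the rear fork can push the tail up and level the hook.

Emit:
move_arm(
  deltas=[0,15,-30,15,0,0,32,-65,15,0,0,52,-100,15,0,0,68,-130,15,0,0,72,-138,15,0],
)

```text
t: 17.55
ee_pos: [0.4469, -0.254, 0.1305]
eef_rot: [-1.571, 0.003, 1.594]
ft_force: [-0.9, 0.5, -1.6]
opening: 0.023
```

Emit:
move_arm(
  deltas=[0,0,0,0,0,0,0,0,0,0,0,0,0,0,0,0,0,0,0,0,0,0,0,0,0],
)

```text
t: 18.05
ee_pos: [0.4468, -0.253, 0.1305]
eef_rot: [-1.571, 0.003, 1.595]
ft_force: [-0.5, -0.5, -1.2]
opening: 0.023
```

Run:
```python
from h import *
s=get_state();print(s['t'],np.round(s['ee_pos'],4),np.degrees(s['eef_rot']),s['opening'],s['ft_force'],s['ft_torque'])
for n in('scene','top','wrist'):
    p,d=capture(n);np.savez(f'pics/{n}19.npz',p=p,d=d,pos=s['ee_pos'],rot=s['eef_rot'])
    if n=='wrist': cv2.imwrite('pics/w19.png',p[:,:,::-1]);continue
    b=(130,250,310,450) if n=='scene' else (150,290,330,430)
    a=np.clip((p[b[0]:b[1],b[2]:b[3],::-1].astype(float)-10)*1.3,0,255).astype(np.uint8)
    cv2.imwrite(f'pics/{n}19c.png',cv2.resize(a,None,fx=4,fy=4,interpolation=cv2.INTER_CUBIC))
```

```text
18.05 [ 0.4468 -0.253   0.1305] [-90.02694175   0.15574208  91.38469131] 0.02300677572759356 [-0.45640074 -0.4840187  -1.15522348] [-0.00635641  0.09296273  0.00114135]
```

View pics/scene19c.png

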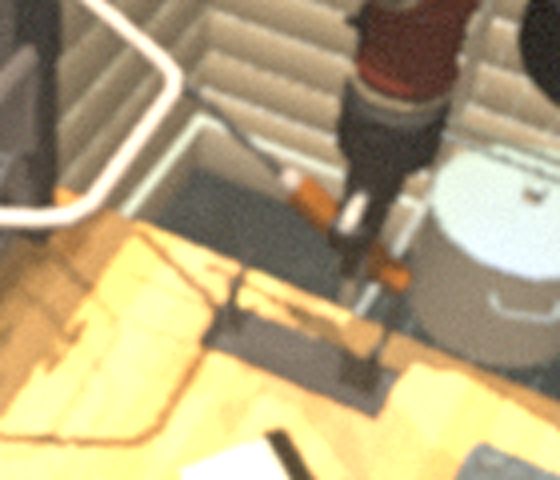

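View pics/top19c.png

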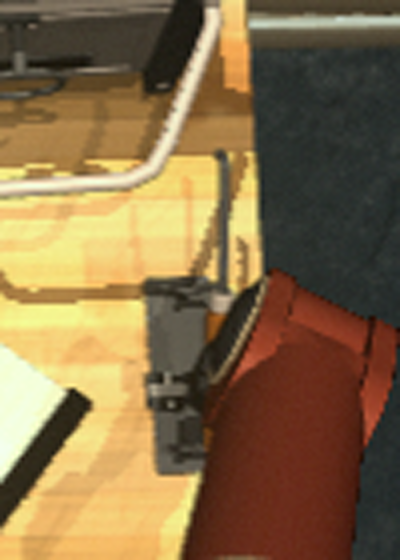

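View pics/w19.png

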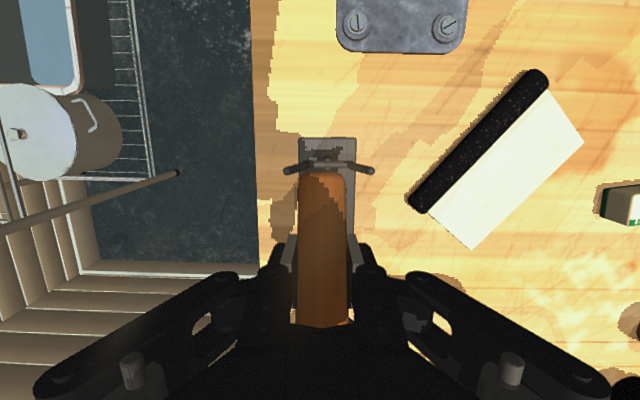

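The wrist view shows the fork tips at (288,170) and (370,170), centred at 329, with the tail at 322. That matches the y error of 4 mm, so I'll correct it while lowering to just above first contact.

Emit:
move_arm(
  deltas=[0,-3,4,-10,0.1,0,-3,4,-25,0.1,0,-3,4,-40,0.1,0,-3,4,-52,0.1,0,-3,4,-55,0.1],
)

```text
t: 18.7
ee_pos: [0.4432, -0.2492, 0.0744]
eef_rot: [-1.569, 0.002, 1.596]
ft_force: [0.4, 0.5, -2.2]
opening: 0.0224
```

Run:
```python
from h import *
s=get_state();print(s['t'],np.round(s['ee_pos'],4),np.degrees(s['eef_rot']),s['opening'],s['ft_force'],s['ft_torque'])
for n in('scene','wrist'):
    p,d=capture(n)
    if n=='wrist': cv2.imwrite('pics/w20.png',p[:,:,::-1]);continue
    b=(130,250,310,450) if n=='scene' else (150,290,330,430)
    a=np.clip((p[b[0]:b[1],b[2]:b[3],::-1].astype(float)-10)*1.3,0,255).astype(np.uint8)
    cv2.imwrite(f'pics/{n}20c.png',cv2.resize(a,None,fx=4,fy=4,interpolation=cv2.INTER_CUBIC))
```

```text
18.7 [ 0.4432 -0.2492  0.0744] [-89.91755258   0.11071016  91.44318482] 0.022427881082659206 [ 0.41173528  0.46995696 -2.21045092] [-0.01132463  0.07041547 -0.05100306]
```

View pics/scene20c.png

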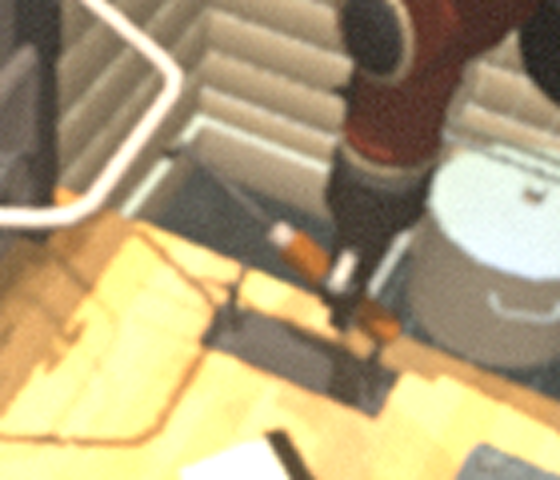

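View pics/w20.png

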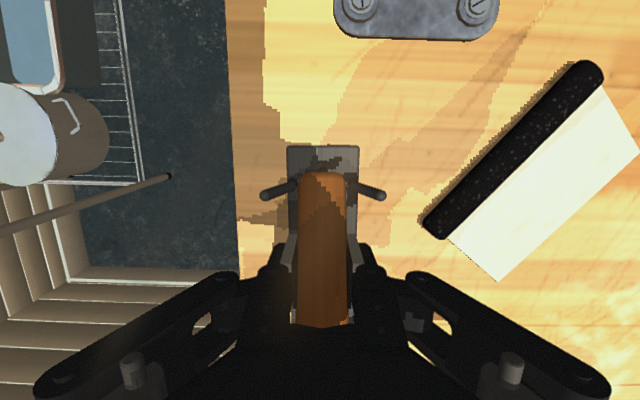

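The tail is now centred between the rear fork's prongs. I'll lower with a light grip so the fork levels the hook.

Emit:
move_arm(
  deltas=[0,0,0,-4,0,0,0,0,-8,0,0,0,0,-12,0,0,0,0,-16,0,0,0,0,-20,0],
  squeeze=20,
)

```text
t: 19.3
ee_pos: [0.4455, -0.2507, 0.0585]
eef_rot: [-1.575, 0.005, 1.596]
ft_force: [2.7, 1.0, 17.7]
opening: 0.0224
```

Emit:
move_arm(
  deltas=[0,0,0,-3,0,0,0,0,-6,0,0,0,0,-9,0,0,0,0,-10,0,0,0,0,-10,0],
)

```text
t: 19.8
ee_pos: [0.449, -0.251, 0.0522]
eef_rot: [-1.582, 0.007, 1.597]
ft_force: [0.3, 2.4, 22.6]
opening: 0.0229
```

Run:
```python
from h import *
s=get_state();print(s['t'],np.round(s['ee_pos'],4),np.degrees(s['eef_rot']),s['opening'],s['ft_force'],s['ft_torque'])
for n in('scene','wrist'):
    p,d=capture(n)
    if n=='wrist': cv2.imwrite('pics/w21.png',p[:,:,::-1]);continue
    b=(130,250,310,450) if n=='scene' else (150,290,330,430)
    a=np.clip((p[b[0]:b[1],b[2]:b[3],::-1].astype(float)-10)*1.3,0,255).astype(np.uint8)
    cv2.imwrite(f'pics/{n}21c.png',cv2.resize(a,None,fx=4,fy=4,interpolation=cv2.INTER_CUBIC))
```

```text
19.8 [ 0.449  -0.251   0.0522] [-90.62569415   0.42626753  91.48346576] 0.022891976367479576 [ 0.30208717  2.38457043 22.62005031] [ 0.55526319  0.88683444 -0.15419277]
```

View pics/scene21c.png

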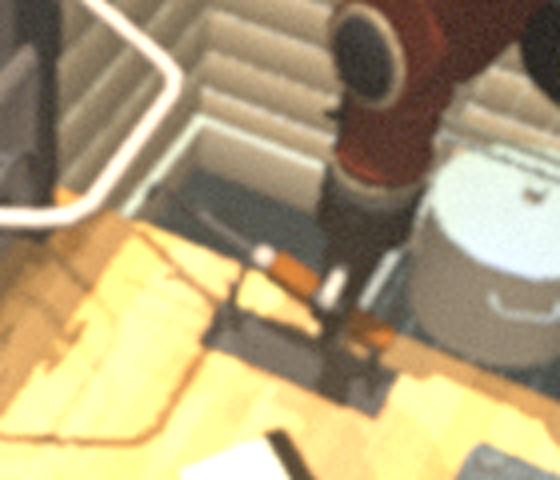

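View pics/w21.png

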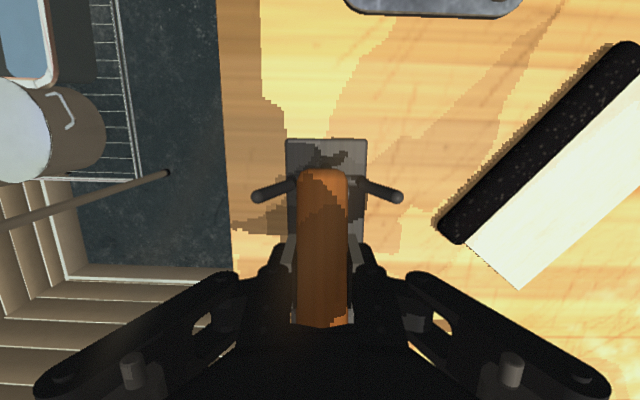

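It is levelling: the nose has dropped to about 15° with 22 N on the fork. The arm drifted +5 mm in x, so I'll correct that and continue.

Emit:
move_arm(
  deltas=[0,-2,1,-4,0,0,-4,1,-6,0,0,-4,1,-8,0,0,-4,1,-9,0,0,-4,1,-10,0],
  squeeze=20,
)

```text
t: 20.4
ee_pos: [0.4507, -0.2522, 0.048]
eef_rot: [-1.594, 0.013, 1.597]
ft_force: [4.8, 0.0, 14.4]
opening: 0.0226
```

Run:
```python
from h import *
s=get_state();print(s['t'],np.round(s['ee_pos'],4),np.degrees(s['eef_rot']),s['opening'],s['ft_force'],s['ft_torque'])
for n in('scene',):
    p,d=capture(n)
    b=(130,250,310,450) if n=='scene' else (150,290,330,430)
    a=np.clip((p[b[0]:b[1],b[2]:b[3],::-1].astype(float)-10)*1.3,0,255).astype(np.uint8)
    cv2.imwrite(f'pics/{n}22c.png',cv2.resize(a,None,fx=4,fy=4,interpolation=cv2.INTER_CUBIC))
```

```text
20.4 [ 0.4507 -0.2522  0.048 ] [-91.32772285   0.76870485  91.51752447] 0.02257972963701944 [ 4.75240125  0.04340462 14.37378086] [ 0.0709703  -0.70273657 -0.03267871]
```

View pics/scene22c.png

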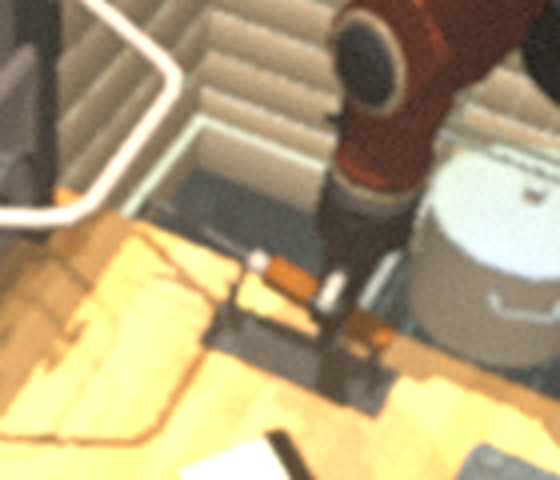

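The hook is now almost level and the moment has flipped sign, so the bar has reached the front fork. I'll lift a few millimetres, shift back to the original x and look.

Emit:
move_arm(
  deltas=[0,0,1,4,0,0,-2,2,8,0,0,-9,2,8,0,0,-17,2,8,0,0,-17,2,8,0],
  squeeze=40,
)

```text
t: 20.95
ee_pos: [0.4307, -0.2501, 0.0545]
eef_rot: [-1.59, 0.012, 1.596]
ft_force: [0.3, -0.5, -1.6]
opening: 0.0225
```

Run:
```python
from h import *
s=get_state();print(s['t'],np.round(s['ee_pos'],4),np.degrees(s['eef_rot']),s['opening'],s['ft_force'],s['ft_torque'])
for n in('scene','top','wrist'):
    p,d=capture(n);np.savez(f'pics/{n}23.npz',p=p,d=d,pos=s['ee_pos'],rot=s['eef_rot'])
    if n=='wrist': cv2.imwrite('pics/w23.png',p[:,:,::-1]);continue
    b=(130,250,310,450) if n=='scene' else (150,290,330,430)
    a=np.clip((p[b[0]:b[1],b[2]:b[3],::-1].astype(float)-10)*1.3,0,255).astype(np.uint8)
    cv2.imwrite(f'pics/{n}23c.png',cv2.resize(a,None,fx=4,fy=4,interpolation=cv2.INTER_CUBIC))
```

```text
20.95 [ 0.4307 -0.2501  0.0545] [-91.09698093   0.69530003  91.43359052] 0.0224872868897639 [ 0.33367193 -0.46433848 -1.55419041] [ 0.06175976  0.05773435 -0.00989821]
```

View pics/scene23c.png

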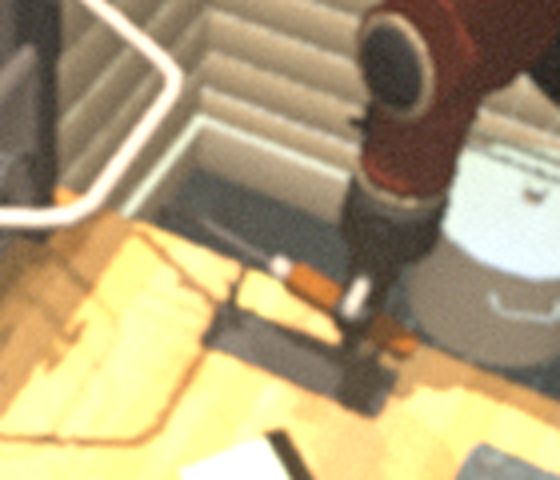

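View pics/top23c.png

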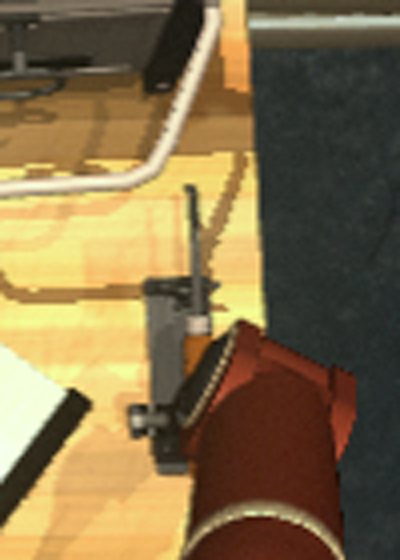

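View pics/w23.png

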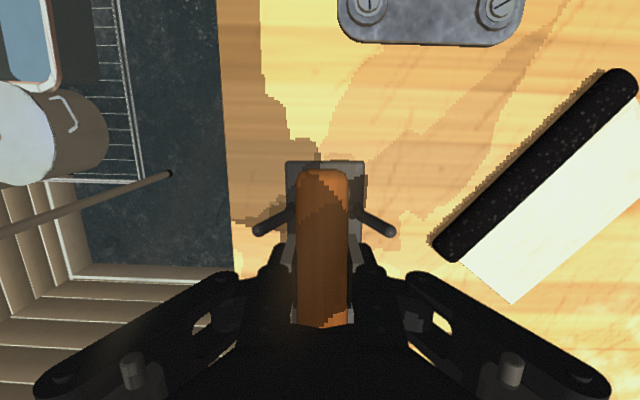

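Run:
```python
from h import *
S=np.load('pics/scene23.npz');T=np.load('pics/top23.npz')
k=lambda u,v,x,y:(x+(u+.5)/4-.5,y+(v+.5)/4-.5)
a=[k(200,221,310,130),k(278,262,310,130)];b=[k(192,200,330,150),k(199,320,330,150)]
# ferrule triangulated; top points by depth
print(tri(P['scene'],a[1:],P['top'],b[1:]).round(4))
print('top depth',dep(P['top'],np.round([k(190,190,330,150),k(193,230,330,150),k(197,270,330,150),k(199,320,330,150)]),T['d']).round(4).tolist())
print('scene depth',dep(P['scene'],np.round([k(205,224,310,130),k(240,243,310,130),k(278,262,310,130),k(310,285,310,130)]),S['d']).round(4).tolist())
print(get_state()['ee_pos'])
```

```text
[[ 0.5057 -0.2477  0.1061  0.0018]]
top depth [[0.6069, -0.242, 0.1253], [0.5763, -0.2446, 0.1186], [0.5457, -0.2474, 0.1111], [0.5054, -0.2462, 0.1064]]
scene depth [[0.5696, -0.2448, 0.1157], [0.5376, -0.2466, 0.1129], [0.5047, -0.2459, 0.1085], [0.4745, -0.2442, 0.099]]
[ 0.43354802 -0.25036766  0.05500809]
```

The hook is still about 14° nose-up. I'll go 11 mm forward again for leverage and press the tail a little deeper on the rear fork.

Emit:
move_arm(
  deltas=[0,5,0,2,0,0,10,1,0,0,0,10,1,-5,0,0,9,1,-10,0,0,8,1,-14,0],
  squeeze=20,
)

```text
t: 21.6
ee_pos: [0.4449, -0.2494, 0.0442]
eef_rot: [-1.6, 0.015, 1.598]
ft_force: [2.0, 1.7, 18.4]
opening: 0.0228
```

Emit:
move_arm(
  deltas=[0,-1,0,-2,0,0,-2,0,-4,0,0,-3,0,-6,0,0,-4,0,-8,0,0,-4,0,-9,0],
)

```text
t: 22.1
ee_pos: [0.4465, -0.2496, 0.0397]
eef_rot: [-1.611, 0.018, 1.6]
ft_force: [1.2, 4.3, 37.1]
opening: 0.0227
```

Run:
```python
from h import *
s=get_state();print(s['t'],np.round(s['ee_pos'],4),np.degrees(s['eef_rot']),s['opening'],s['ft_force'],s['ft_torque'])
for n in('scene','top'):
    p,d=capture(n);np.savez(f'pics/{n}24.npz',p=p,d=d,pos=s['ee_pos'],rot=s['eef_rot'])
    b=(130,250,310,450) if n=='scene' else (150,290,330,430)
    a=np.clip((p[b[0]:b[1],b[2]:b[3],::-1].astype(float)-10)*1.3,0,255).astype(np.uint8)
    cv2.imwrite(f'pics/{n}24c.png',cv2.resize(a,None,fx=4,fy=4,interpolation=cv2.INTER_CUBIC))
T=np.load('pics/top24.npz')
ys,xs=np.mgrid[185:232,372:388];X=dep(P['top'],np.c_[xs.ravel(),ys.ravel()],T['d']);m=(X[:,2]>.05)&(X[:,2]<.16);X=X[m]
for x0 in np.arange(.5,.64,.015):
    q=X[(X[:,0]>x0)&(X[:,0]<x0+.015)]
    if len(q):print(x0.round(3),len(q),np.median(q,0).round(4),q[:,2].max().round(4))
```

```text
22.1 [ 0.4465 -0.2496  0.0397] [-92.32594263   1.03963153  91.64936423] 0.022667028781188075 [ 1.20686939  4.33279772 37.07180062] [ 0.90938559  0.83460907 -0.1201344 ]
0.5 25 [ 0.5085 -0.2446  0.0798] 0.0834
0.515 21 [ 0.5215 -0.2448  0.0772] 0.0849
0.53 33 [ 0.5364 -0.2456  0.0754] 0.086
0.545 9 [ 0.5537 -0.2435  0.0784] 0.0795
0.56 14 [ 0.5667 -0.2437  0.0795] 0.0833
0.575 12 [ 0.5816 -0.2437  0.0798] 0.0849
0.59 9 [ 0.5987 -0.2416  0.0831] 0.0878
0.605 14 [ 0.6116 -0.2418  0.0844] 0.0868
0.62 10 [ 0.6253 -0.2409  0.08  ] 0.0894
```

View pics/scene24c.png

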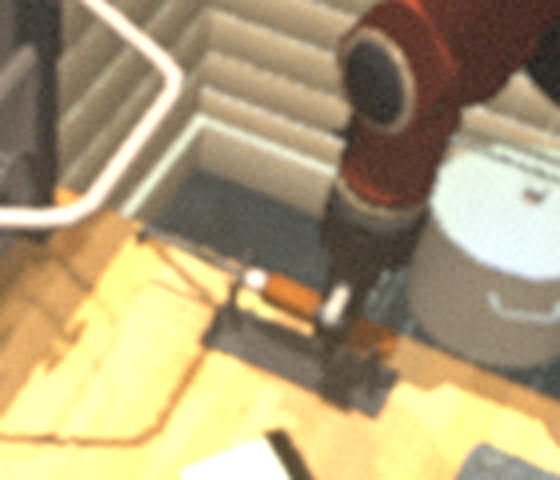

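The tilt is down to about 6° and the bar is about 10 mm above the front fork's bottom, inside its flare. That is close enough to level. I'll ease off, shift back 11 mm to the original place and measure again.

Emit:
move_arm(
  deltas=[0,0,0,4,0,0,-2,0,9,0,0,-7,0,12,0,0,-12,0,12,0,0,-12,0,12,0],
  squeeze=30,
)

```text
t: 22.7
ee_pos: [0.4322, -0.2495, 0.0511]
eef_rot: [-1.608, 0.017, 1.598]
ft_force: [-1.0, 0.4, -1.3]
opening: 0.0225
```

Run:
```python
from h import *
s=get_state();print(s['t'],np.round(s['ee_pos'],4),np.degrees(s['eef_rot']),s['opening'],s['ft_force'],s['ft_torque'])
for n in('scene','top','wrist'):
    p,d=capture(n);np.savez(f'pics/{n}25.npz',p=p,d=d,pos=s['ee_pos'],rot=s['eef_rot'])
    if n=='wrist': cv2.imwrite('pics/w25.png',p[:,:,::-1]);continue
    b=(130,250,310,450) if n=='scene' else (150,290,330,430)
    a=np.clip((p[b[0]:b[1],b[2]:b[3],::-1].astype(float)-10)*1.3,0,255).astype(np.uint8)
    cv2.imwrite(f'pics/{n}25c.png',cv2.resize(a,None,fx=4,fy=4,interpolation=cv2.INTER_CUBIC))
T=np.load('pics/top25.npz')
ys,xs=np.mgrid[185:232,372:388];X=dep(P['top'],np.c_[xs.ravel(),ys.ravel()],T['d']);m=(X[:,2]>.05)&(X[:,2]<.16);X=X[m]
for x0 in np.arange(.5,.64,.015):
    q=X[(X[:,0]>x0)&(X[:,0]<x0+.015)]
    if len(q):print(x0.round(3),len(q),np.median(q,0).round(4),q[:,2].max().round(4))
```

```text
22.7 [ 0.4322 -0.2495  0.0511] [-92.13000405   0.97564555  91.57396315] 0.022513930346100806 [-0.96649324  0.38849578 -1.27714204] [-0.00662476  0.0799427  -0.06773989]
0.5 21 [ 0.5083 -0.2451  0.0913] 0.0964
0.515 10 [ 0.5233 -0.2446  0.0909] 0.0929
0.53 34 [ 0.5363 -0.2452  0.0826] 0.0953
0.545 15 [ 0.5517 -0.244   0.0926] 0.0958
0.56 10 [ 0.5678 -0.2432  0.0937] 0.0994
0.575 11 [ 0.5839 -0.2424  0.0956] 0.0996
0.59 13 [ 0.5961 -0.2424  0.0981] 0.1005
0.605 11 [ 0.6092 -0.2429  0.0968] 0.1004
```

View pics/scene25c.png

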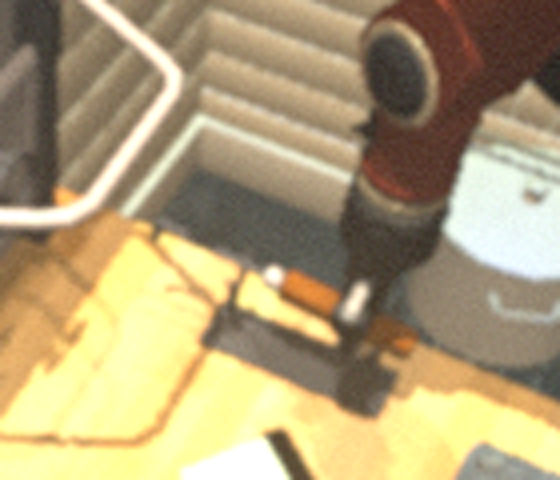

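View pics/w25.png

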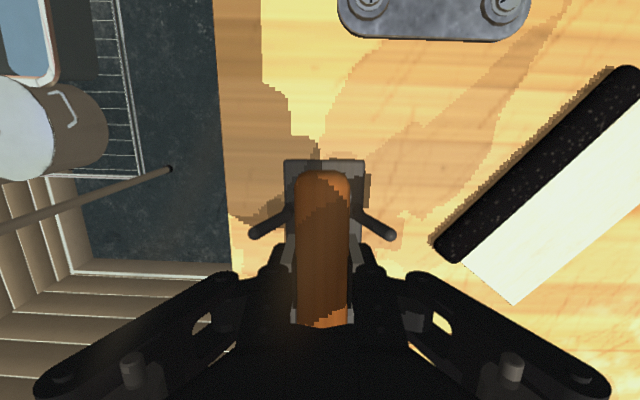

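The slope is down to about 4.5° and the nose end is at x≈.609, as at the start (.6096). I'll lower until the handle meets the rear fork, then open.

Emit:
move_arm(
  deltas=[0,1,0,-4,0,0,1,0,-8,0,0,1,0,-11,0,0,1,0,-13,0,0,1,0,-14,0],
  squeeze=20,
)

```text
t: 23.35
ee_pos: [0.4353, -0.2495, 0.0392]
eef_rot: [-1.611, 0.018, 1.599]
ft_force: [-3.7, 2.6, 23.9]
opening: 0.0228
```

The handle is seated on the rear fork at 24 N. I'll ease off a touch and open.

Emit:
move_arm(
  deltas=[0,-2,0,2,0,30,-2,0,2,0,34,-2,0,2,0,45,-2,0,2,0,60,-2,0,2,0],
)

```text
t: 23.85
ee_pos: [0.4333, -0.2494, 0.0409]
eef_rot: [-1.611, 0.017, 1.599]
ft_force: [0.4, -0.3, -0.1]
opening: 0.0507
```

Run:
```python
from h import *
s=get_state();print(s['t'],np.round(s['ee_pos'],4),np.degrees(s['eef_rot']),s['opening'],s['ft_force'],s['ft_torque'])
for n in('scene','top','wrist'):
    p,d=capture(n);np.savez(f'pics/{n}26.npz',p=p,d=d,pos=s['ee_pos'],rot=s['eef_rot'])
    if n=='wrist': cv2.imwrite('pics/w26.png',p[:,:,::-1]);continue
    b=(130,250,310,450) if n=='scene' else (150,290,330,430)
    a=np.clip((p[b[0]:b[1],b[2]:b[3],::-1].astype(float)-10)*1.3,0,255).astype(np.uint8)
    cv2.imwrite(f'pics/{n}26c.png',cv2.resize(a,None,fx=4,fy=4,interpolation=cv2.INTER_CUBIC))
```

```text
23.85 [ 0.4333 -0.2494  0.0409] [-92.27583471   1.001021    91.63876488] 0.05065530002263526 [ 0.43757859 -0.25025806 -0.0515528 ] [ 0.00476276  0.04966183 -0.01942331]
```

View pics/scene26c.png

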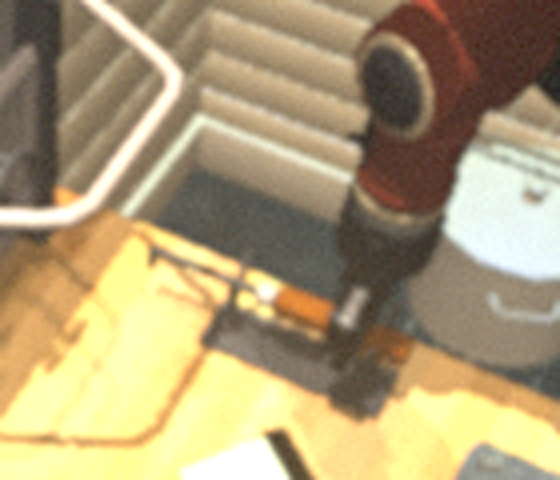

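View pics/w26.png

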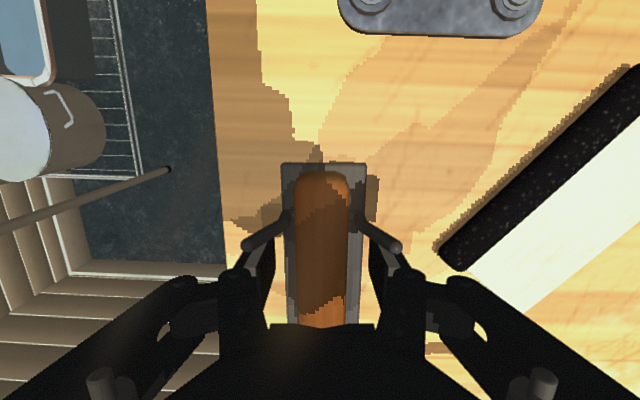

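The hook is released and looks like it lies in the rest. I'll rise straight up and look.

Emit:
move_arm(
  deltas=[60,1,0,10,0,60,1,0,30,0,60,1,0,60,0,60,1,0,95,0,60,1,0,130,0],
)

```text
t: 24.5
ee_pos: [0.434, -0.2492, 0.1728]
eef_rot: [-1.611, 0.017, 1.599]
ft_force: [0.2, -1.0, -0.6]
opening: 0.051
```

Emit:
move_arm(
  deltas=[60,-10,10,20,0,60,-20,30,40,0,60,-30,60,50,0,60,-30,95,50,0,60,-30,110,50,0],
)

```text
t: 25.0
ee_pos: [0.4037, -0.1361, 0.224]
eef_rot: [-1.612, 0.017, 1.603]
ft_force: [0.2, -0.4, 0.2]
opening: 0.051
```

Run:
```python
from h import *
s=get_state();print(s['t'],np.round(s['ee_pos'],4),np.degrees(s['eef_rot']),s['opening'],s['ft_force'])
for n in('scene','top','wrist'):
    p,d=capture(n);np.savez(f'pics/{n}27.npz',p=p,d=d,pos=s['ee_pos'],rot=s['eef_rot'])
    cv2.imwrite(f'pics/{n}27.png',p[:,:,::-1])
    if n=='wrist':continue
    b=(150,250,330,450) if n=='scene' else (120,290,300,430)
    a=p[b[0]:b[1],b[2]:b[3],::-1]
    cv2.imwrite(f'pics/{n}27c.png',cv2.resize(a,None,fx=4.5 if n=='scene' else 3.5,fy=4.5 if n=='scene' else 3.5,interpolation=cv2.INTER_CUBIC))
```

```text
25.0 [ 0.4037 -0.1361  0.224 ] [-92.36601674   0.95249206  91.84483578] 0.050950365387875986 [ 0.21525281 -0.40615502  0.23863098]
```

View pics/scene27c.png

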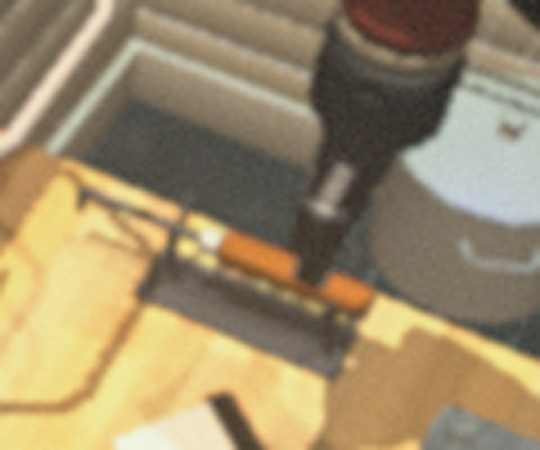

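View pics/top27c.png

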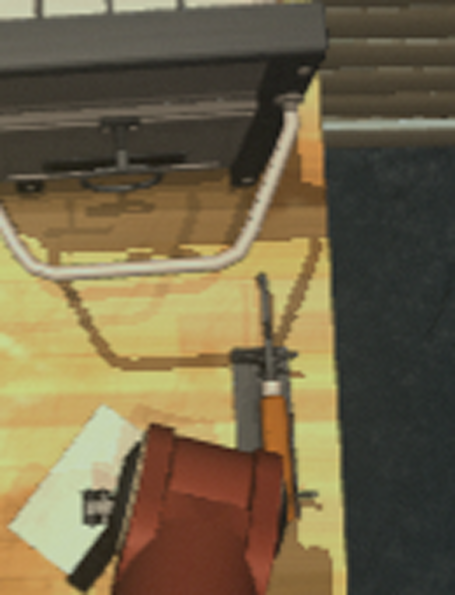

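View pics/wrist27.png

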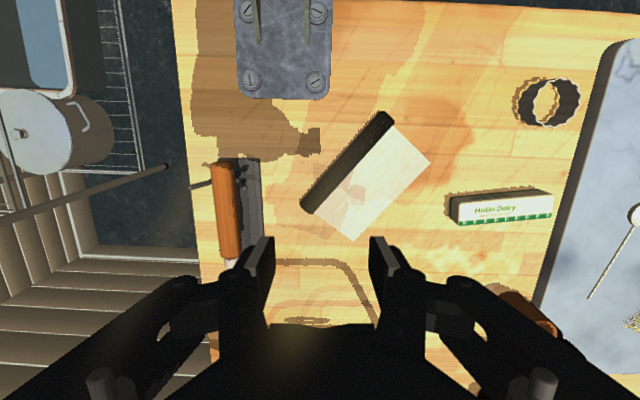

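The hook lies in both forks. I'll move the arm clear for a full before/after comparison.

Emit:
move_arm(
  deltas=[60,10,40,10,0,60,20,85,20,0,60,30,130,20,0,60,30,175,20,0,60,30,220,20,0],
)

```text
t: 25.65
ee_pos: [0.4351, 0.0813, 0.2438]
eef_rot: [-1.613, 0.019, 1.598]
ft_force: [0.8, -0.3, -0.7]
opening: 0.0513
```

Emit:
move_arm(
  deltas=[60,0,20,0,0,60,0,40,0,0,60,0,50,0,0,60,0,50,0,0,60,0,50,0,0],
)

```text
t: 26.15
ee_pos: [0.4355, 0.1296, 0.2437]
eef_rot: [-1.613, 0.02, 1.596]
ft_force: [0.4, -0.5, -0.6]
opening: 0.0512
```

Run:
```python
from h import *
s=get_state();print(s['t'],np.round(s['ee_pos'],4),s['ft_force'])
for n in('scene','top'):
    p,d=capture(n);np.savez(f'pics/{n}28.npz',p=p,d=d);cv2.imwrite(f'pics/{n}28.png',p[:,:,::-1])
T=np.load('pics/top28.npz');S=np.load('pics/scene28.npz')
def hm(p,lo,box):
    hsv=cv2.cvtColor(p,cv2.COLOR_RGB2HSV);m=cv2.inRange(hsv,*lo);k=np.zeros_like(m);x0,y0,x1,y1=box;k[y0:y1,x0:x1]=m[y0:y1,x0:x1];return k
for n,D,lo,box in(('top',T,((5,150,60),(16,255,235)),(368,225,392,275)),('scene',S,((3,150,60),(14,255,235)),(370,195,420,225))):
    m=hm(D['p'],lo,box);ys,xs=np.nonzero(m);uv=np.c_[xs,ys];vx,vy,x0,y0=cv2.fitLine(uv.astype(np.float32),cv2.DIST_L2,0,.01,.01).ravel();t=(uv-[x0,y0])@[vx,vy];print(n,len(uv),'ends',(x0+vx*t.min(),y0+vy*t.min()),(x0+vx*t.max(),y0+vy*t.max()))
    X=dep(P[n],uv,D['d']);print(np.median(X,0))
b=(100,290,240,410)
a=[np.load(f'pics/top{i}.npz')['p'][b[0]:b[1],b[2]:b[3],::-1] for i in(0,28)]
cv2.imwrite('pics/cmpt.png',cv2.resize(np.hstack(a),None,fx=2.3,fy=2.3,interpolation=cv2.INTER_CUBIC))
b=(80,300,210,460)
a=[np.load(f'pics/scene{i}.npz')['p'][b[0]:b[1],b[2]:b[3],::-1] for i in(0,28)]
cv2.imwrite('pics/cmps.png',cv2.resize(np.hstack(a),None,fx=1.6,fy=1.6,interpolation=cv2.INTER_CUBIC))
```

```text
26.15 [0.4355 0.1296 0.2437] [ 0.44784263 -0.50535152 -0.57796193]
top 264 ends (np.float64(377.60563739553305), np.float64(232.88918888528517)) (np.float64(380.10207776184166), np.float64(269.0619686369899))
[ 0.44194119 -0.24817747  0.0714598 ]
scene 174 ends (np.float64(383.26905242961004), np.float64(205.33301270541412)) (np.float64(411.3329725210688), np.float64(216.65357601774855))
[ 0.42920764 -0.24297514  0.07317885]
```

View pics/cmpt.png

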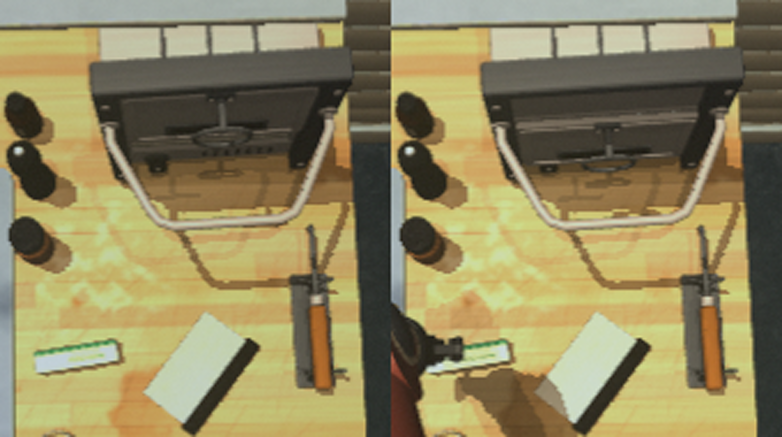

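View pics/cmps.png

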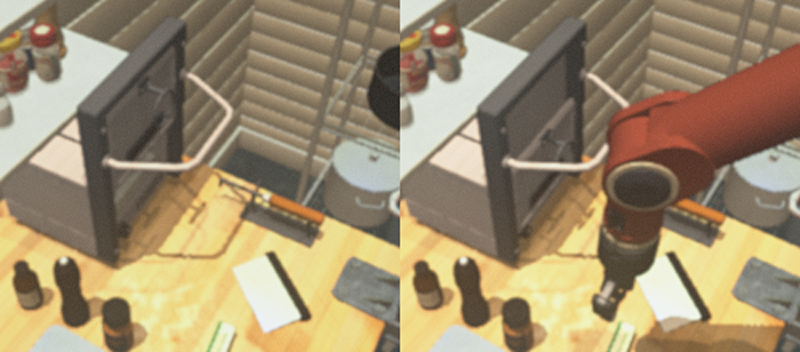

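Before and after match: handle ends within 1 px, bystanders unmoved, door down. As a final check I'll measure the bar's height along its length, for the level lie in the front fork, and the ring's drop.

Run:
```python
from h import *
for i in(0,28):
    T=np.load(f'pics/top{i}.npz')
    ys,xs=np.mgrid[190:235,372:384];X=dep(P['top'],np.c_[xs.ravel(),ys.ravel()],T['d']);X=X[(X[:,2]>.045)&(X[:,2]<.16)]
    for x0 in (.51,.55,.58,.6):
        q=X[(X[:,0]>x0)&(X[:,0]<x0+.02)];print(i,x0,len(q),np.median(q,0).round(4) if len(q) else '')
def onx(c,uv,x):
    oo,d=ray(c,uv);return oo+d*((x-oo[0])/d[:,0])[:,None]
# door drop by template match of the ring/bracket patch
a=np.load('pics/top28.npz')['p'].mean(2).astype(np.float32);b=np.load('pics/top18.npz')['p'].mean(2).astype(np.float32)
print(cv2.phaseCorrelate(a[140:176,300:364],b[140:176,300:364]))
p=np.load('pics/top28.npz')['p'][135:185,300:375,::-1];cv2.imwrite('pics/door28.png',cv2.resize(np.clip((p.astype(float)-15)*2,0,255).astype(np.uint8),None,fx=10,fy=10,interpolation=cv2.INTER_CUBIC))
```

```text
0 0.51 21 [ 0.5158 -0.2449  0.0674]
0 0.55 12 [ 0.5607 -0.2438  0.0646]
0 0.58 17 [ 0.5887 -0.2435  0.0655]
0 0.6 13 [ 0.6116 -0.2413  0.0643]
28 0.51 18 [ 0.5163 -0.2438  0.0665]
28 0.55 12 [ 0.5608 -0.2437  0.0649]
28 0.58 16 [ 0.5895 -0.2434  0.064 ]
28 0.6 12 [ 0.6098 -0.2413  0.0656]
((-0.05959670672678641, 0.01010645192212678), 0.9831447808278931)
```

View pics/door28.png

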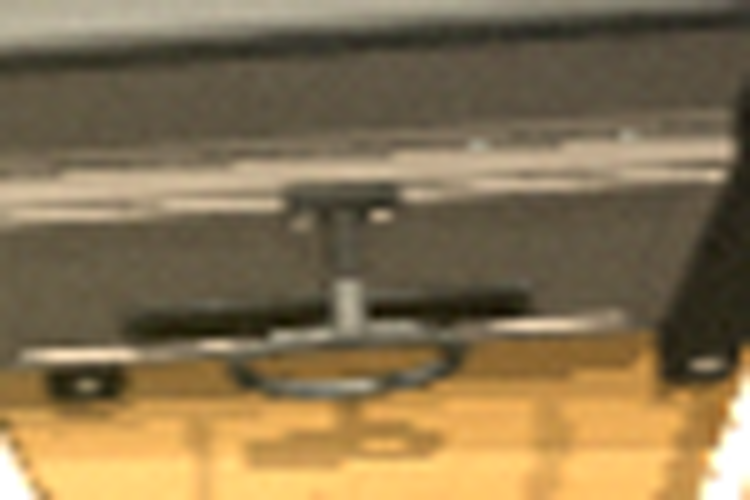

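The bar is level at the same height as before (.065), and the door has not moved since release. The ring dropped from .299 to .177 by the same method. The arm is clear of everything, so I'll hand in.

Run:
```python
from workcell import *
print(job_done()); print(get_state()['t'])
```

```text
the job is handed in; nothing more can be done
None
the job is handed in; nothing more can be done
```

The oven door is shut and the hook is back in both forks of its rest; I handed the job in at about 26 s of the 58 s allowed. `job_done` gives no verdict.

**What I did**
- I gripped the handle just ahead of the rear fork and lifted the hook out.
- I pressed it down over the rear fork to tip its nose up about 30°, because the gripper can only point straight down.
- I slid it up under the rail, caught the ring, and eased the door down at about 40 mm/s or slower with only a few newtons of pull.
- Near the bottom the force rose to 8 N with no further door motion, so I took that as the stop. I then unhooked, levelled the hook against the rear fork, shifted it back and released it.

**Last checks**
- **Door:** the ring's low point dropped from about 0.299 to 0.177 m. The text says 0.180 m when shut, so that is within camera error. One earlier reading gave 0.173 m. The door has not moved in the pictures since unhooking.
- **Hook:** the handle ends are within 1 pixel of the start in the top view. The bar is level, at 65 mm along its length both before and after. I couldn't check the bar from the scene camera, because the arm was in the way.
- **Bystanders:** they look unmoved in both views. The butter is partly hidden by the arm in the top view.

**What did not go to plan**
- Levelling took two presses, with up to 37 N on the rest through the held hook.
- The hook was still about 4° nose-up when I let go, so the nose fell the last centimetre or so into the front fork.
- The tool ended about 2° off vertical.

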